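# Fit the shaft in its bearing blocks and tighten the lock screw

## Robot

A 6-joint arm with a two-finger parallel gripper is mounted at the origin on the work surface; the furniture and walls round the work are solid. World frame = base frame: x ahead of the robot, y to its left, z up, the work surface at z = 0. Lengths are in m, angles in rad, forces in N, time in s.
With the tool pointing down it reaches from about 0.325 to 0.925 m from the base axis. Payload 3.1 kg.
Tool frame: the origin (TCP) lies at the very end of the fingers, on their centre line; the grasp point (between the pads) lies 19 mm behind it; z points along the fingers, y is the line along which they close (so a half turn about z gives the same grasp; the last joint's range is limited). The gripper opens to 85 mm and grips with 20 to 120 N. Pads are 22 mm wide; open, the fingers measure 114 mm over their backs; the gripper's body (76 mm by 85 mm) begins 54 mm behind the grasp point. The pads swing forward as they close: fully open they stand 13 mm farther back than shut.
Start: joints at [-0.112, 0.217, 1.613, -0, 1.311, -0.112], TCP at [0.625, 0, 0.231] pointing down, gripper open.
Joint ranges: [-2.75, 2.75], [-0.78, 2.1], [0.31, 2.55], [-1.13, 4.27], [0.13, 2.63], [-2.58, 2.58]. Speed limits (rad/s): [2.79, 2.79, 3.14, 3.14, 3.14, 3.14].

## Interface

Orientations are given as a unit quaternion [w, x, y, z].
In Python, from bench import env, vision gives the robot as it stands. The module is installed in compiled form; this text tells all that it offers.
- The arm moves only by the tool move_arm, never from a script. Its argument "series" is a list of rows, each an object of numbers: "x", "y", "z": the shift along the world's x, y, z in m; "wx", "wy", "wz": the turn, a rotation vector about the world's x, y, z in rad; "fingers": the closure, from 0 (fully open) to 1 (shut). In form: [{"x": .., "y": .., "z": .., "wx": .., "wy": .., "wz": .., "fingers": ..}, ...]. A call has 1 to 5 rows; each row shifts and turns the commanded pose from where the row before left it; what a row does not reach is not made up. A row lasts 1/10 s, in which the tool goes at most 50 mm and 8.59 degrees, less where a joint would pass 70% of its speed; a pose out of reach is approached as far as the arm can. A call with a gripper value outside its range is refused whole. The fingers move at their own pace and stop on an object; the grip force is fixed at half the most. Time passes only in rows, so rows that do not move let the fingers close. It gives the time, the measured TCP pose, the force, the opening and the grip force at its end, in the units of the state.
- env.observe(): the state, without advancing time (a new reading comes with each control period).
- vision.get_image(name): name is "scene" or "side" or "wrist"; returns a dict with "img" (480x640x3 uint8, red, green, blue), "vfov" (degrees; the focal length in pixels is half the picture's height over the tangent of half this angle, whatever the lens; pixels are square), "cx", "cy" (the principal point, pixels), "R" (3x3) and "t" (3): a world point X has camera coordinates R X + t. Camera axes: x right, y down, z forward; pixel columns grow to the right and rows downward; lengths in m; the calibration is good to about 2 mm. A picture is of the moment at which its call begins. There is no depth.
- env.finish_job(): hands the job in; it is judged then, once.
Trained networks look in a picture, given as the dict that the camera call returned (one of the last four; its "shot" number tells which), for a name from the list of things; names that differ only in an ending like _2 or _b are one class to them, and where a whole thing is asked for, a point or a joint stands for the part that bears it (a point fixed in the world has none). Each returns a list of dicts, best first, with "confidence" (0 to 1); they miss things now and then, are a little off and sometimes report something else, mostly with a low value. They report only what shows in the picture. A call takes as long as a camera call. They do not tell look-alikes from the thing itself.
- vision.spot_in(picture, query): "location" ([column, row] in pixels, amid what is visible of it).
- vision.landmark_of(picture, query): "location" ([column, row] in pixels: a listed point, or the origin of a listed thing).
The state is a dict: "time": time; "qpos": joint angles; "dq": joint speeds; "effort": joint torques, N m; "position": TCP position; "eef_rot": TCP orientation; "wrist_force": force on the tool from outside, world axes, zero at the start; "torque": the same for the moment, N m; "grip_width": finger opening in m; "finger_force": force on a finger pad.
Only numpy, scipy, OpenCV 4.12 (cv2) and the standard library are available. Lean on these libraries where they do the work, as an engineer would, in place of code of your own. Each camera call takes 0.05 s, during which the arm holds its last target. There are 200 camera calls.

## Task

Slide the steel shaft through both bored blocks of the fixture until its collar is home against the near block. Then use the orange T-key, not the fingers, to turn the lock screw on top of the far block clockwise until it clamps the shaft firmly, and put the key back upright in its wooden stand. Keep clear of the dial indicator at the left so that its arm is not knocked.

Things in the scene. Friction and masses are not known exactly. Their poses are not given: they have to be found in the camera images.
- fixture: Aluminium base plate 166x70x12 mm, fixed to the bench, carrying two bored steel blocks (each 26 long, 44 wide, top at z 74 mm). Origin: centre of its underside. +x: direction in which the shaft goes in; +z up. The 17 mm bores lie on one line along x, 50 mm up; blocks centred at x = -45 (near) and +45 mm (far).
- near_bore (a point): Centre of the near block's bore at its outer face, where the shaft enters; fixture axes (+x into the bore, z up). Bore 17 mm, edge chamfered 1.5 mm.
- far_bore (a point): Centre of the far block's bore at its outer face, 116 mm along +x from near_bore; the shaft's nose comes out here. Fixture axes.
- screw_head (a point): Lock screw on top of the far block: centre of the top of its dark round head (27 mm across) as built, 97 mm up; the head stands up to 1 mm lower at the start and sinks 1.5 mm per radian turned. In it a square recess 13.8 mm wide, 11 mm deep. Axes are the fixture's: the turn of the square is NOT measured and differs each time; feel for it.
- lock_pad: Brass pad (9 mm across) that carries the lock screw, inside the top of the far bore; origin at its lower face. Turning clockwise from above drives it down 1.5 mm per rad: 1.6 to 2.4 rad until it meets the shaft. Running free the screw takes up to 0.09 N m; on the shaft the torque climbs by some 0.1 N m per rad; past 0.12 it is firm, and stays so when let go. The thread ends 2 rad past first touch.
- shaft: Steel shaft, 14 mm thick, 184 mm long, about 0.16 kg, lying in two V-blocks, axis about 32 mm up. Origin on its axis at the front face of its dark 24 mm collar (8 mm thick); +x to the nose, which is tapered over 3 mm. 130 mm of shaft lie ahead of the collar, a 46 mm grooved grip (14 mm thick) behind it.
- shaft_collar (a point): Front face of the shaft's collar, on the axis (same point as the shaft's origin, same axes). Home: it meets near_bore.
- shaft_grip (a point): Middle of the shaft's grooved grip, on the axis, 31 mm behind the collar's front face; +x to the nose. Clear of the V-blocks by 28 mm or more.
- shaft_nose (a point): Centre of the shaft's nose, 130 mm ahead of the collar's front face.
- key_grip (a point): Centre of the T-key's orange handle, 70 (along x) x 16 (along y) x 28 mm; z along the key, up in the stand. The key weighs 0.1 kg. Below the handle: thin shank, 30 mm flange (32 to 37 mm above the tip), then a 12 mm square blade, sides along x and y, the last 20 mm, its end tapered over 3 mm.
- key_tip (a point): Lower end of the key's square blade, 74 mm below key_grip; same axes.
- stand_hole (a point): Centre of the mouth of the 22 mm hole, 33 mm deep, in the top of the wooden stand (90x56x34 mm, fixed). The key stands in it, flange resting on the top at z 34 mm, tip 32 mm below the mouth. Two small holes either side are not used. Axes: x along the stand, z up.
- indicator_stand_arm (a joint): Arm of the dial-indicator stand (post 255 mm high) at the left of the bench, rad from where it stood, about the upright post; it swings stiffly if pushed.
Not all that is in view belongs to the job. There is more than one size of the fixture; the one meant has the size given above.

How it is judged:
By the outcome, as a careful person would: the job done as asked, in the order asked, and still so for the second after the job is handed in, with the robot touching nothing.
It also fails if it takes over 72 s, if anything falls off the work surface, if the arm or the gripper's body presses on something with over 40 N, if the wrist force passes 120 N, or if a joint passes its speed limit or range.

## Working session

There is one attempt and no reset: what is moved stays moved. The work goes in short steps, Python scripts to look and compute and a tool call to move; the robot and the scene stay as the last step left them, time stands still between calls to the robot, and variables do not carry over. Pictures are saved under pics/ and viewed, at most 10 in all, crops included, and the job is handed in when it is done.

Besides the shell and the picture viewer there is one more tool, called after "Emit:" by a JSON object that holds its "fn" and its "kwargs". move_arm: Moves the arm, as the interface text tells. Its arguments: {"type":"object","properties":{"series":{"type":"array","items":{"type":"object","properties":{"x":{"type":"number"},"y":{"type":"number"},"z":{"type":"number"},"wx":{"type":"number"},"wy":{"type":"number"},"wz":{"type":"number"},"fingers":{"type":"number"}}}}},"required":["series"]}

```bash
mkdir -p pics
cat > h.py <<'E'
import numpy as np, cv2
from bench import env, vision
def ray(p,uv):
    h=p["img"].shape[0]; f=h/2/np.tan(np.radians(p["vfov"])/2)
    R=np.array(p["R"]);t=np.array(p["t"])
    d=R.T@np.array([(uv[0]-p["cx"])/f,(uv[1]-p["cy"])/f,1]); return -R.T@t,d/np.linalg.norm(d)
def atz(p,uv,z):
    o,d=ray(p,uv); return o+d*(z-o[2])/d[2]
def proj(p,X):
    h=p["img"].shape[0]; f=h/2/np.tan(np.radians(p["vfov"])/2)
    c=np.array(p["R"])@np.array(X)+np.array(p["t"]); return np.array([p["cx"]+f*c[0]/c[2],p["cy"]+f*c[1]/c[2]])
def tri(l):
    A=np.zeros((3,3));b=np.zeros(3)
    for p,uv in l:
        o,d=ray(p,uv);M=np.eye(3)-np.outer(d,d);A+=M;b+=M@o
    return np.linalg.solve(A,b)
def save(p,n): cv2.imwrite(f"pics/{n}.png",cv2.cvtColor(p["img"],cv2.COLOR_RGB2BGR))
E
python3 - <<'E'
from h import *
Z=dict(near_bore=.05,far_bore=.05,screw_head=.0965,shaft_collar=.032,shaft_grip=.032,shaft_nose=.032,key_grip=.076,stand_hole=.034,fixture=0,indicator_stand_arm=.2)
for n in ["scene","side","wrist"]:
    p=vision.get_image(n); save(p,n+"0"); print(n,p["vfov"],-np.array(p["R"]).T@p["t"])
    for k in Z:
        for r in vision.landmark_of(p,k)[:3]:
            print(k,np.round(r["location"]),round(r["confidence"],2),np.round(atz(p,r["location"],Z[k]),3))
print(env.observe())
E
```

```text
scene 57.63650010666014 [ 0.04456931 -0.77410517  0.69663304]
near_bore [442. 329.] 0.72 [ 0.599 -0.406  0.05 ]
near_bore [340. 250.] 0.71 [ 0.587 -0.076  0.05 ]
far_bore [310. 228.] 0.72 [0.58  0.051 0.05 ]
far_bore [419. 304.] 0.67 [ 0.611 -0.328  0.05 ]
screw_head [423. 295.] 0.88 [ 0.596 -0.346  0.097]
screw_head [313. 215.] 0.84 [0.581 0.037 0.097]
shaft_collar [321. 314.] 0.57 [ 0.432 -0.22   0.032]
shaft_grip [323. 320.] 0.92 [ 0.424 -0.238  0.032]
shaft_nose [290. 276.] 0.8 [ 0.441 -0.073  0.032]
key_grip [258. 231.] 0.78 [0.441 0.079 0.076]
stand_hole [260. 243.] 0.59 [0.445 0.081 0.034]
stand_hole [324. 319.] 0.18 [ 0.427 -0.238  0.034]
fixture [429. 332.] 0.85 [ 0.611 -0.368  0.   ]
fixture [326. 254.] 0.7 [ 0.587 -0.016  0.   ]Traceback (most recent call last):
  File "<stdin>", line 6, in <module>
ValueError: it knows: far_bore, fixture, key_grip, key_tip, lock_pad, near_bore, screw_head, shaft, shaft_collar, shaft_grip, shaft_nose, stand_hole
```

Run:
```python
from h import *
Z=dict(near_bore=.05,far_bore=.05,screw_head=.0965,shaft_collar=.032,shaft_grip=.032,shaft_nose=.032,key_grip=.076,stand_hole=.034,fixture=0)
P={n:vision.get_image(n) for n in ["scene","side","wrist"]}
for n,p in P.items():
    save(p,n+"0"); print(n,round(p["vfov"],1),-np.array(p["R"]).T@p["t"])
    for k in Z:
        for r in vision.landmark_of(p,k)[:3]:
            print(k,np.round(r["location"]),round(r["confidence"],2),np.round(atz(p,r["location"],Z[k]),4))
cv2.imwrite("pics/a.png",cv2.cvtColor(cv2.resize(P["scene"]["img"],(800,600)),cv2.COLOR_RGB2BGR))
s=np.zeros((600,800,3),np.uint8)
s[:300,:400]=cv2.resize(P["side"]["img"],(400,300)); s[:300,400:]=cv2.resize(P["wrist"]["img"],(400,300))
s[300:]=cv2.resize(P["scene"]["img"][190:370,220:460],(800,600))[:300]
save(dict(img=s),"b")
print(env.observe())
```

```text
scene 57.6 [ 0.04456931 -0.77410517  0.69663304]
near_bore [338. 249.] 0.73 [ 0.5868 -0.0688  0.05  ]
near_bore [442. 328.] 0.64 [ 0.6006 -0.4043  0.05  ]
far_bore [421. 303.] 0.8 [ 0.6167 -0.3283  0.05  ]
far_bore [311. 225.] 0.62 [0.59   0.0602 0.05  ]
screw_head [317. 215.] 0.83 [0.5907 0.0314 0.0965]
screw_head [425. 295.] 0.74 [ 0.5993 -0.348   0.0965]
shaft_collar [262. 229.] 0.73 [0.4809 0.1407 0.032 ]
shaft_collar [320. 311.] 0.68 [ 0.4344 -0.2122  0.032 ]
shaft_collar [294. 276.] 0.29 [ 0.4494 -0.0818  0.032 ]
shaft_grip [327. 321.] 0.75 [ 0.4297 -0.2441  0.032 ]
shaft_nose [294. 276.] 0.85 [ 0.4486 -0.0808  0.032 ]
shaft_nose [260. 230.] 0.7 [0.4749 0.1387 0.032 ]
key_grip [262. 229.] 0.78 [0.4518 0.0803 0.076 ]
stand_hole [260. 246.] 0.76 [0.4381 0.0692 0.034 ]
fixture [434. 330.] 0.72 [ 0.6251 -0.3689  0.    ]
fixture [321. 253.] 0.68 [ 0.5772 -0.006   0.    ]
side 53.8 [ 0.48339764 -0.8821225   0.69387391]
near_bore [352. 273.] 0.98 [ 0.5952 -0.0658  0.05  ]
near_bore [380. 406.] 0.76 [ 0.6025 -0.4103  0.05  ]
far_bore [347. 243.] 0.56 [0.5963 0.05   0.05  ]
screw_head [
[... 969 characters left out ...]
'time': 2.0, 'qpos': array([-1.12213584e-01,  2.16936412e-01,  1.61337948e+00,  1.15375528e-05,
        1.31128551e+00, -1.12205097e-01]), 'dq': array([-0.00143327, -0.00101859, -0.00197293,  0.00070351,  0.00105764,
       -0.00168515]), 'effort': array([-2.40664534e-06, -3.96873629e+01, -3.04242146e+01, -1.37062125e-04,
        8.09487483e-04,  5.00695933e-06]), 'position': array([6.25024268e-01, 1.43709720e-05, 2.31288375e-01]), 'eef_rot': array([-6.89672838e-06,  7.07110829e-01,  7.07102734e-01,  1.63156416e-06]), 'wrist_force': array([-0.1624509 ,  0.59939853, -0.24689035]), 'torque': array([-0.03364834,  0.03481437,  0.04319627]), 'finger_force': 0.0, 'grip_width': 0.08530124378607738}
```

View pics/a.png

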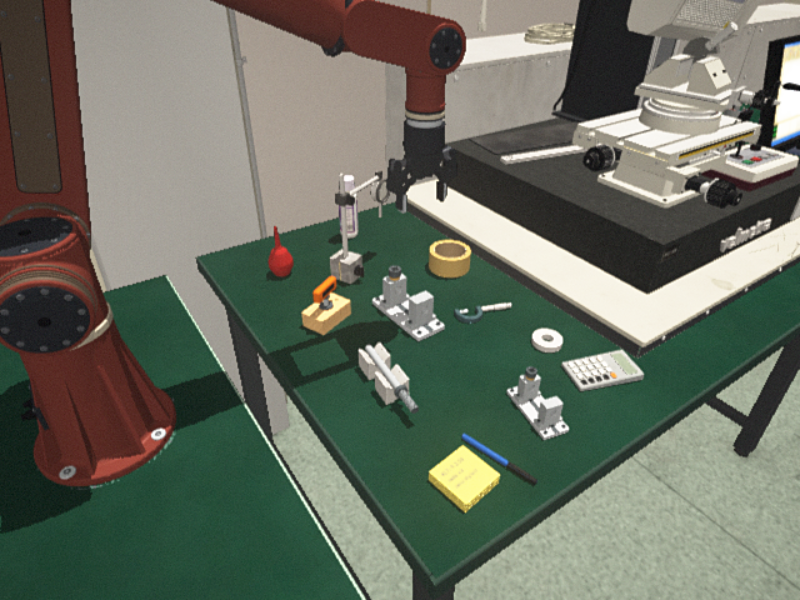

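View pics/b.png

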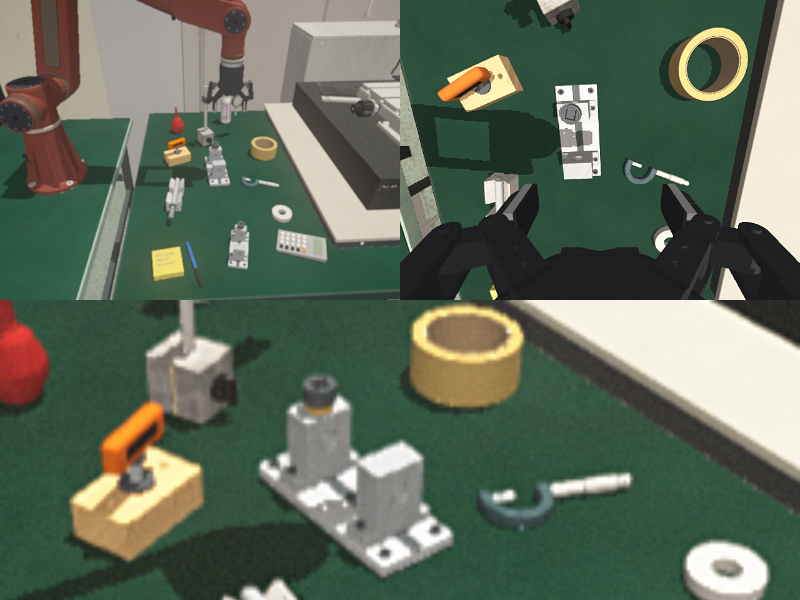

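The larger fixture, at scene pixel (326,254), has a bore line of about 116–120 mm, which fits. The smaller one at (434,330) measures about 80 mm, so it's the decoy. The enlarged crop shows the larger one with its screw on the far (+y) block. The shaft is at about (320,315)→(294,276) and the key at (262,229). The indicator is behind and left of the fixture, so I'll locate it next.

Run:
```python
from h import *
p=vision.get_image("scene"); q=vision.get_image("side")
for n,x in (("sc",p),("si",q)):
    try: print(n,[(np.round(r["location"]),round(r["confidence"],2)) for r in vision.spot_in(x,"indicator_stand_arm")])
    except Exception as e: print(e)
print("base",atz(p,(277,222),0.02),"top",atz(p,(279,142),.255),"armend@.2..0.24",atz(p,(308,155),.2),atz(p,(308,155),.24))
s=np.zeros((600,800,3),np.uint8)
s[:,:400]=cv2.resize(p["img"][130:235,255:325],(400,600),interpolation=cv2.INTER_CUBIC)
s[:,400:]=cv2.resize(q["img"][110:215,300:370],(400,600),interpolation=cv2.INTER_CUBIC)
save(dict(img=s),"c")
```

```text
sc [(array([298., 153.]), 0.72)]
si [(array([376., 163.]), 0.69)]
base [0.5429723  0.16611703 0.02      ] top [0.56656161 0.1744255  0.255     ] armend@.2..0.24 [0.65224168 0.16822047 0.2       ] [0.60329831 0.09232333 0.24      ]
```

View pics/c.png

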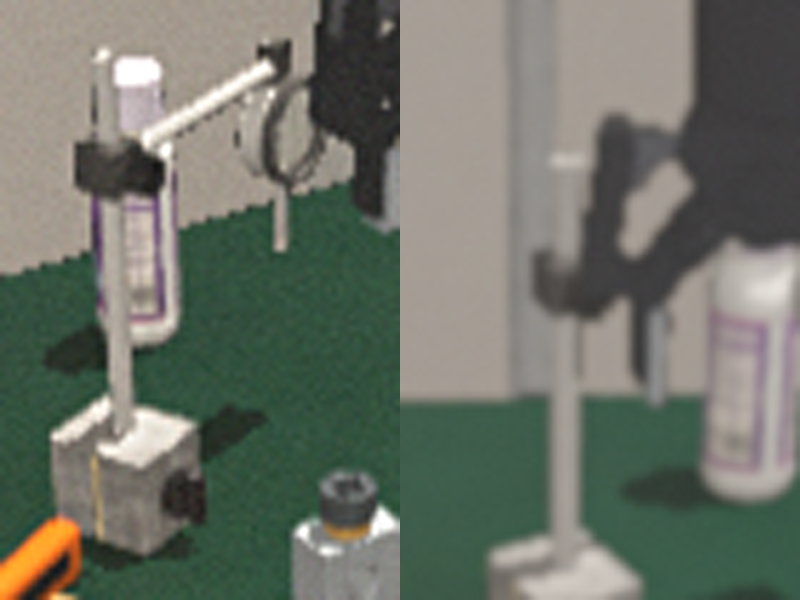

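Run:
```python
from h import *
p=vision.get_image("scene"); q=vision.get_image("side")
print("top",tri([(p,(272.5,138.7)),(q,(329.5,138))]))
c=tri([(p,(276,159)),(q,(329.5,159))]);print("clamp",c)
o,d=ray(p,(303,139.6))
for z in (.2,.21,.22,.23,.24):print(z,atz(p,(303,139.6),z),proj(q,atz(p,(303,139.6),z)))
# closer state of shaft
```

```text
top [0.56337856 0.20341347 0.25545618]
clamp [0.56261753 0.18887662 0.20480673]
0.2 [0.7004906  0.26974682 0.2       ] [379.69490699 147.30849328]
0.21 [0.68728324 0.24872825 0.21      ] [376.14960258 147.03768543]
0.22 [0.67407587 0.22770967 0.22      ] [372.46451296 146.7562001 ]
0.23 [0.66086851 0.20669109 0.23      ] [368.63120464 146.46339308]
0.24 [0.64766115 0.18567251 0.24      ] [364.64055178 146.15856732]
```

Emit:
{"fn": "move_arm", "kwargs": {"series": [{"x": -0.03,"y": -0.04,"z": -0.01,"wz": -0.03},{"x": -0.03,"y": -0.04,"z": -0.01,"wz": -0.03},{"x": -0.03,"y": -0.04,"z": -0.01,"wz": -0.03},{"x": -0.03,"y": -0.04,"z": -0.01,"wz": -0.03},{"x": -0.03,"y": -0.04,"z": -0.01}]}}

```text
$.series[0]: bad value
```

Emit:
{"fn": "move_arm", "kwargs": {"series": [{"x": -0.03,"y": -0.04,"z": -0.01},{"x": -0.02,"y": -0.03,"z": 0},{},{}]}}

```text
$.series[0]: bad value
```

```bash
cat > look.py <<'E'
from h import *
import sys
Z=dict(near_bore=.05,far_bore=.05,screw_head=.0965,shaft_collar=.032,shaft_grip=.032,shaft_nose=.032,key_grip=.076,stand_hole=.034)
def look(cams,keys,n=2,conf=.3,zs={}):
    for c in cams:
        for i in range(n):
            p=vision.get_image(c)
            for k in keys:
                for r in vision.landmark_of(p,k)[:2]:
                    if r["confidence"]>conf: print(c,k,np.round(r["location"]),round(r["confidence"],2),np.round(atz(p,r["location"],zs.get(k,Z[k])),4))
    s=env.observe(); print({k:np.round(s[k],4) for k in ("time","position","eef_rot","qpos","wrist_force","torque","grip_width")})
    return p
E
python3 - <<'E'
from look import *
p=look(["wrist"],["shaft_collar","shaft_grip","shaft_nose"],3)
save(p,"d")
E
```

```text
wrist shaft_nose [158. 278.] 0.58 [ 0.4453 -0.0792  0.032 ]
wrist shaft_nose [158. 281.] 0.74 [ 0.4445 -0.083   0.032 ]
wrist shaft_nose [275. 184.] 0.53 [0.5797 0.0252 0.032 ]
wrist shaft_grip [157. 280.] 0.46 [ 0.4434 -0.082   0.032 ]
wrist shaft_nose [157. 280.] 0.89 [ 0.4438 -0.0816  0.032 ]
{'time': np.float64(2.9), 'position': array([0.625 , 0.    , 0.2313]), 'eef_rot': array([0.    , 0.7071, 0.7071, 0.    ]), 'qpos': array([-0.1122,  0.2169,  1.6134, -0.    ,  1.3113, -0.1122]), 'wrist_force': array([ 0.4682, -0.1005,  0.5172]), 'torque': array([ 0.0098, -0.0083,  0.0371]), 'grip_width': np.float64(0.0853)}
```

View pics/d.png

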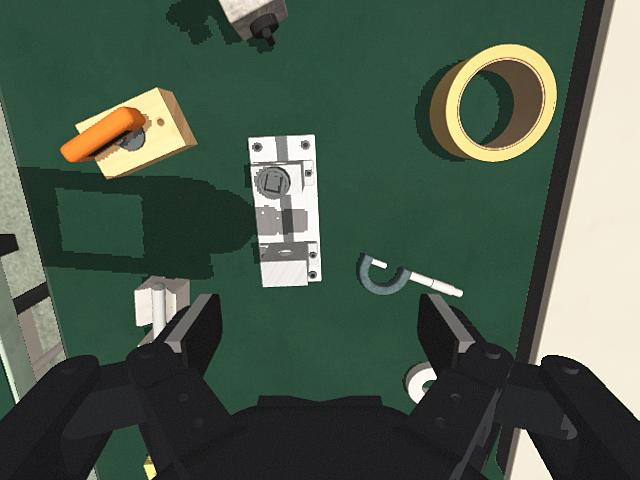

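The wrist view shows the fixture at about (285,210), with the screw recess at (272,181) only slightly turned relative to the fixture. The key is at (105,135), and the shaft nose shows at (158,285). The moves were refused, so I'll give every field in each row.

Emit:
{"fn": "move_arm", "kwargs": {"series": [{"x": -0.03,"y": -0.04,"z": -0.01,"wx": 0,"wy": 0,"wz": -0.03,"fingers": 0},{"x": -0.03,"y": -0.04,"z": -0.01,"wx": 0,"wy": 0,"wz": -0.03,"fingers": 0},{"x": -0.03,"y": -0.04,"z": -0.01,"wx": 0,"wy": 0,"wz": -0.03,"fingers": 0},{"x": -0.03,"y": -0.04,"z": -0.01,"wx": 0,"wy": 0,"wz": -0.03,"fingers": 0},{"x": -0.03,"y": -0.04,"z": -0.01,"wx": 0,"wy": 0,"wz": 0,"fingers": 0}]}}

```text
time: 3.4
position: [0.4768, -0.1974, 0.1822]
eef_rot: [0.001, 0.748, 0.663, 0.0]
wrist_force: [0.7, -0.2, 0.0]
grip_width: 0.0857
finger_force: 0.0
```

Emit:
{"fn": "move_arm", "kwargs": {"series": [{"x": -0.03,"y": -0.04,"z": -0.01,"wx": 0,"wy": 0,"wz": 0,"fingers": 0},{"x": -0.02,"y": -0.03,"z": 0,"wx": 0,"wy": 0,"wz": 0,"fingers": 0},{"x": 0,"y": 0,"z": 0,"wx": 0,"wy": 0,"wz": 0,"fingers": 0}]}}

```text
time: 3.7
position: [0.4261, -0.2685, 0.1723]
eef_rot: [0.0, 0.75, 0.661, -0.001]
wrist_force: [0.7, 0.5, 0.3]
grip_width: 0.0856
finger_force: 0.0
```

Run:
```python
from look import *
p=look(["wrist"],["shaft_collar","shaft_grip","shaft_nose"],3)
save(p,"d")
```

```text
wrist shaft_collar [316. 155.] 0.8 [ 0.4307 -0.2113  0.032 ]
wrist shaft_grip [318. 195.] 0.82 [ 0.4275 -0.2441  0.032 ]
wrist shaft_collar [313. 164.] 0.86 [ 0.4302 -0.2146  0.032 ]
wrist shaft_grip [314. 200.] 0.97 [ 0.4272 -0.245   0.032 ]
wrist shaft_grip [314. 164.] 0.67 [ 0.4311 -0.2142  0.032 ]
wrist shaft_collar [313. 161.] 0.93 [ 0.4302 -0.2115  0.032 ]
wrist shaft_grip [315. 205.] 0.55 [ 0.427  -0.2483  0.032 ]
{'time': np.float64(4.3), 'position': array([ 0.4288, -0.2649,  0.1725]), 'eef_rot': array([0.    , 0.7479, 0.6638, 0.    ]), 'qpos': array([-0.6927,  0.0183,  1.9486,  0.    ,  1.1746, -0.5737]), 'wrist_force': array([-0.0413,  0.1287, -0.4849]), 'torque': array([-0.0203, -0.0137,  0.007 ]), 'grip_width': np.float64(0.0854)}
```

View pics/d.png

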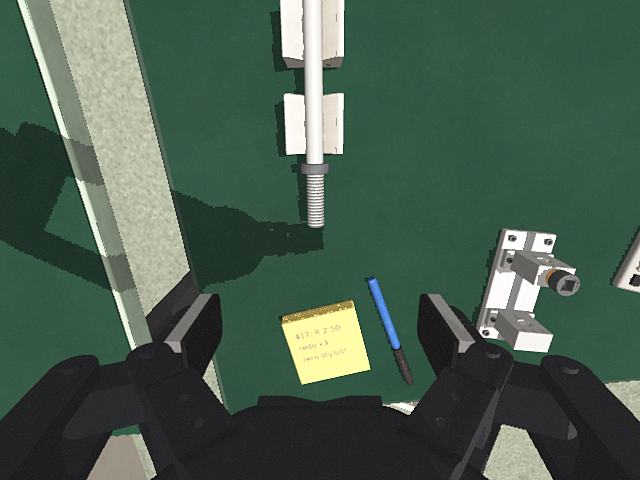

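The collar is at (314,163) and the grip at (316,198), with the shaft aligned to the tool. I'll descend onto the grip.

Emit:
{"fn": "move_arm", "kwargs": {"series": [{"x": -0.001,"y": 0.011,"z": -0.04,"wx": 0,"wy": 0,"wz": 0,"fingers": 0},{"x": 0,"y": 0.011,"z": -0.04,"wx": 0,"wy": 0,"wz": 0,"fingers": 0},{"x": 0,"y": 0,"z": -0.04,"wx": 0,"wy": 0,"wz": 0,"fingers": 0},{"x": 0,"y": 0,"z": -0.038,"wx": 0,"wy": 0,"wz": 0,"fingers": 0},{"x": 0,"y": 0,"z": 0,"wx": 0,"wy": 0,"wz": 0,"fingers": 0}]}}

```text
time: 4.8
position: [0.4228, -0.2394, 0.0091]
eef_rot: [-0.007, 0.748, 0.664, -0.001]
wrist_force: [-0.8, 0.8, -0.7]
grip_width: 0.0854
finger_force: 0.0
```

Emit:
{"fn": "move_arm", "kwargs": {"series": [{"x": 0,"y": 0,"z": 0,"wx": 0,"wy": 0,"wz": 0,"fingers": 1},{"x": 0,"y": 0,"z": 0,"wx": 0,"wy": 0,"wz": 0,"fingers": 1},{"x": 0,"y": 0,"z": 0,"wx": 0,"wy": 0,"wz": 0,"fingers": 1},{"x": 0,"y": 0,"z": 0,"wx": 0,"wy": 0,"wz": 0,"fingers": 1},{"x": 0,"y": 0,"z": 0,"wx": 0,"wy": 0,"wz": 0,"fingers": 1}]}}

```text
time: 5.3
position: [0.4283, -0.244, 0.0158]
eef_rot: [0.001, 0.748, 0.664, 0.0]
wrist_force: [-3.8, -0.7, 2.1]
grip_width: 0.0122
finger_force: 40.8
```

Emit:
{"fn": "move_arm", "kwargs": {"series": [{"x": 0,"y": 0,"z": 0.02,"wx": 0,"wy": 0,"wz": 0,"fingers": 1},{"x": 0,"y": -0.005,"z": 0.025,"wx": 0,"wy": 0,"wz": 0.03,"fingers": 1},{"x": 0.035,"y": -0.02,"z": 0,"wx": 0,"wy": 0,"wz": 0.03,"fingers": 1},{"x": 0.035,"y": 0,"z": 0,"wx": 0,"wy": 0,"wz": 0.03,"fingers": 1},{"x": 0.035,"y": 0,"z": 0,"wx": 0,"wy": 0,"wz": 0.03,"fingers": 1}]}}

```text
time: 5.8
position: [0.5336, -0.2691, 0.0602]
eef_rot: [0.001, 0.707, 0.707, -0.0]
wrist_force: [-0.1, -0.9, -1.7]
grip_width: 0.0121
finger_force: 58.6
```

Emit:
{"fn": "move_arm", "kwargs": {"series": [{"x": 0.035,"y": 0,"z": 0,"wx": 0,"wy": 0,"wz": 0.03,"fingers": 1},{"x": 0.03,"y": 0,"z": 0,"wx": 0,"wy": 0,"wz": 0.01,"fingers": 1},{"x": 0,"y": 0,"z": -0.02,"wx": 0,"wy": 0,"wz": 0,"fingers": 1},{"x": 0,"y": 0,"z": 0,"wx": 0,"wy": 0,"wz": 0,"fingers": 1}]}}

```text
time: 6.2
position: [0.5959, -0.2668, 0.0366]
eef_rot: [-0.003, 0.692, 0.721, -0.001]
wrist_force: [-1.0, 0.9, -2.2]
grip_width: 0.0119
finger_force: 58.6
```

Run:
```python
from look import *
z={k:.055 for k in("shaft_collar","shaft_grip","shaft_nose")}
look(["scene","side"],["shaft_nose","near_bore","far_bore","screw_head"],2,.4,z)
p=look(["wrist"],["shaft_collar","shaft_nose","near_bore","far_bore","screw_head"],3,.4,z)
save(p,"e")
```

```text
scene near_bore [337. 252.] 0.97 [ 0.5757 -0.0797  0.05  ]
scene near_bore [442. 328.] 0.82 [ 0.601  -0.4042  0.05  ]
scene far_bore [420. 303.] 0.75 [ 0.6155 -0.3271  0.05  ]
scene far_bore [308. 227.] 0.63 [0.5768 0.0553 0.05  ]
scene screw_head [316. 216.] 0.86 [0.5853 0.0308 0.0965]
scene screw_head [426. 293.] 0.64 [ 0.6068 -0.3457  0.0965]
scene shaft_nose [348. 255.] 0.67 [ 0.5876 -0.1081  0.055 ]
scene near_bore [338. 247.] 0.65 [ 0.5915 -0.0632  0.05  ]
scene near_bore [446. 330.] 0.58 [ 0.6034 -0.4118  0.05  ]
scene far_bore [310. 229.] 0.75 [0.5781 0.0445 0.05  ]
scene far_bore [420. 303.] 0.7 [ 0.6161 -0.3268  0.05  ]
scene screw_head [425. 295.] 0.68 [ 0.6016 -0.3477  0.0965]
scene screw_head [316. 216.] 0.58 [0.5864 0.0301 0.0965]
side near_bore [381. 410.] 0.8 [ 0.6029 -0.4166  0.05  ]
side near_bore [351. 273.] 0.61 [ 0.5944 -0.065   0.05  ]
side far_bore [343. 241.] 0.79 [0.5887 0.0612 0.05  ]
side far_bore [388. 370.] 0.77 [ 0.6273 -0.3383  0.05  ]
side screw_head [384. 356.] 0.78 [ 0.6159 -0.3492  0.0965]
side screw_head [346. 229.] 0.69 [0.5918 0.0402 0.0965]
side
[... 493 characters left out ...]
wrist_force': array([ 0.0021,  0.4238, -2.0958]), 'torque': array([-0.1711, -0.013 , -0.0187]), 'grip_width': np.float64(0.0115)}
wrist shaft_collar [318. 244.] 0.62 [ 0.5956 -0.2375  0.055 ]
wrist shaft_nose [320. 314.] 0.45 [ 0.5976 -0.2694  0.055 ]
wrist shaft_collar [315. 244.] 0.95 [ 0.5946 -0.2375  0.055 ]
wrist near_bore [318. 246.] 0.47 [ 0.5956 -0.2398  0.05  ]
{'time': np.float64(8.1), 'position': array([ 0.5975, -0.2683,  0.0395]), 'eef_rot': array([0.    , 0.6928, 0.7211, 0.    ]), 'qpos': array([-0.5292,  0.4899,  1.6481,  0.    ,  1.0035, -0.5691]), 'wrist_force': array([ 0.6784, -0.9924, -1.5252]), 'torque': array([-0.1499,  0.0147,  0.0074]), 'grip_width': np.float64(0.0119)}
```

View pics/e.png

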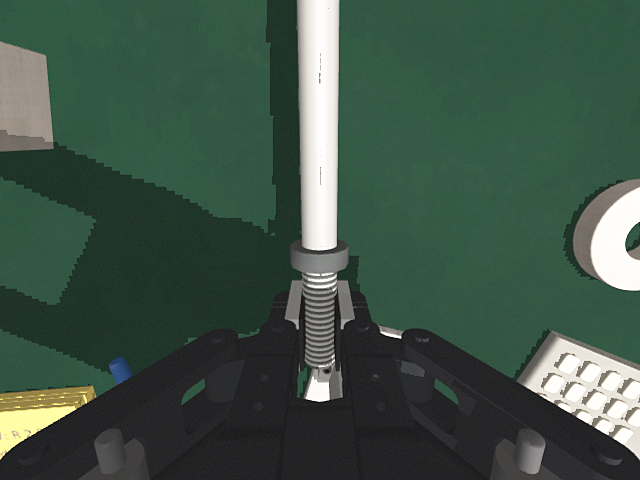

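Run:
```python
from h import *
from scipy.spatial.transform import Rotation as Ro
p=vision.get_image("wrist"); s=env.observe()
def T(q,x):
    M=np.eye(4);M[:3,:3]=Ro.from_quat(q,scalar_first=True).as_matrix();M[:3,3]=x;return M
W=np.eye(4);W[:3,:3]=p["R"];W[:3,3]=p["t"]
C=W@T(s["eef_rot"],s["position"])     # tool->cam
W0=C@np.linalg.inv(T([0,.70711,.70710,0],[.62502,0,.23129]))
p0=dict(p);p0["R"]=W0[:3,:3];p0["t"]=W0[:3,3]
im=cv2.imread("pics/wrist0.png");g=cv2.cvtColor(im,cv2.COLOR_BGR2GRAY); hsv=cv2.cvtColor(im,cv2.COLOR_BGR2HSV)
print("cam0",-W0[:3,:3].T@W0[:3,3])
# corners of plate, printed for several picks
def edge(rows,c0,c1,sign):
    out=[]
    for r in rows:
        line=g[r,c0:c1].astype(float); d=np.diff(cv2.GaussianBlur(line[None],(3,1),0)[0])*sign
        i=d.argmax(); out.append((c0+i+.5,r))
    return np.array(out)
L=edge(list(range(142,160))+list(range(190,230)),236,268,1); Rr=edge(range(140,275),305,332,-1)
for n,E in(("L",L),("R",Rr)):
    P=np.array([atz(p0,e,.012)[:2] for e in E]); 
    k=np.polyfit(P[:,1],P[:,0],1); res=P[:,0]-np.polyval(k,P[:,1]);m=abs(res)<.0015
    k=np.polyfit(P[m,1],P[m,0],1);print(n,"slope dx/dy",k, "x at y=-.01",np.polyval(k,-.01),m.mean())
top=[]
for c in range(255,308):
    d=np.diff(cv2.GaussianBlur(g[122:150,c].astype(float)[:,None],(1,3),0)[:,0]);top.append(atz(p0,(c,122+d.argmax()+.5),.012)[:2])
top=np.array(top);print("top y med",np.median(top[:,1]),np.polyfit(top[:,0],top[:,1],1))
big=cv2.resize(im[120:300,225:345],(533,800)[::1] if 0 else (400,600),interpolation=cv2.INTER_CUBIC)
# grid check: show screw zoomed
z=cv2.resize(im[160:205,250:295],(400,400),interpolation=cv2.INTER_CUBIC)
o=np.zeros((600,800,3),np.uint8);o[:,:400]=big;o[:400,400:]=z;cv2.imwrite("pics/f.png",o)
for y,k in((-.02,"screw"),):print(proj(p0,(.588,.037,.0965)))
```

```text
cam0 [0.62487296 0.07291399 0.37585174]
L slope dx/dy [-0.04224466  0.55312112] x at y=-.01 0.5535435709543738 1.0
R slope dx/dy [-0.045351    0.62296283] x at y=-.01 0.6234163383970879 1.0
top y med 0.07319321683901804 [0.04656387 0.04555893]
[274.9192415  180.91149158]
```

View pics/f.png

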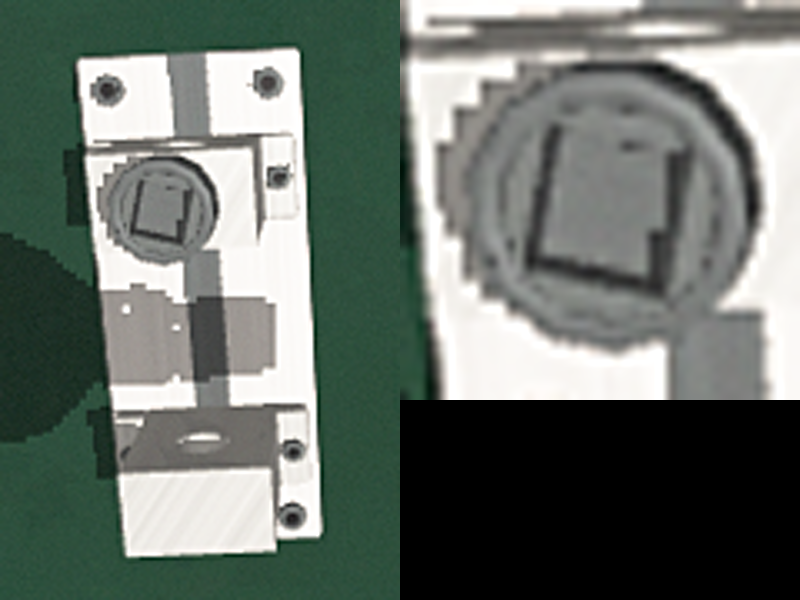

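The plate edges give a 70 mm width, a centre of (0.5885,-0.010) and a yaw of 92.6°. That puts near_bore at (0.591,-0.068) and the screw at (0.587,0.0355). The screw's square recess at (274,182) is turned about -12°. Next I'll align the shaft and start the insertion.

Emit:
{"fn": "move_arm", "kwargs": {"series": [{"x": 0.0026,"y": 0,"z": -0.0055,"wx": 0,"wy": 0,"wz": 0.005,"fingers": 1},{"x": -0.0009,"y": 0.02,"z": 0,"wx": 0,"wy": 0,"wz": 0,"fingers": 1},{"x": -0.0004,"y": 0.01,"z": 0,"wx": 0,"wy": 0,"wz": 0,"fingers": 1},{"x": 0,"y": 0,"z": 0,"wx": 0,"wy": 0,"wz": 0,"fingers": 1}]}}

```text
time: 8.55
position: [0.5982, -0.2358, 0.0333]
eef_rot: [-0.001, 0.69, 0.724, -0.0]
wrist_force: [0.0, -0.3, -1.5]
grip_width: 0.0122
finger_force: 58.6
```

Emit:
{"fn": "move_arm", "kwargs": {"series": [{"x": -0.0004,"y": 0.008,"z": 0,"wx": 0,"wy": 0,"wz": 0,"fingers": 1},{"x": -0.0004,"y": 0.008,"z": 0,"wx": 0,"wy": 0,"wz": 0,"fingers": 1},{"x": 0,"y": 0,"z": 0,"wx": 0,"wy": 0,"wz": 0,"fingers": 1}]}}

```text
time: 8.85
position: [0.5979, -0.2211, 0.0339]
eef_rot: [-0.0, 0.691, 0.723, 0.0]
wrist_force: [0.4, -0.4, -0.6]
grip_width: 0.0119
finger_force: 58.6
```

Run:
```python
from look import *
look([],[])if 0 else None
s=env.observe(); print({k:np.round(s[k],4) for k in ("time","position","eef_rot","wrist_force","torque","grip_width")})
p=vision.get_image("scene");q=vision.get_image("side")
o=np.zeros((600,800,3),np.uint8)
o[:,:400]=cv2.resize(p["img"][210:300,310:370],(400,600),interpolation=cv2.INTER_CUBIC)
o[:,400:]=cv2.resize(q["img"][225:315,325:385],(400,600),interpolation=cv2.INTER_CUBIC)
save(dict(img=o),"g")
```

```text
{'time': np.float64(8.85), 'position': array([ 0.5979, -0.2211,  0.0339]), 'eef_rot': array([-3.000e-04,  6.907e-01,  7.231e-01,  1.000e-04]), 'wrist_force': array([ 0.3934, -0.4446, -0.5916]), 'torque': array([-0.0715, -0.0637, -0.0439]), 'grip_width': np.float64(0.0119)}
```

View pics/g.png

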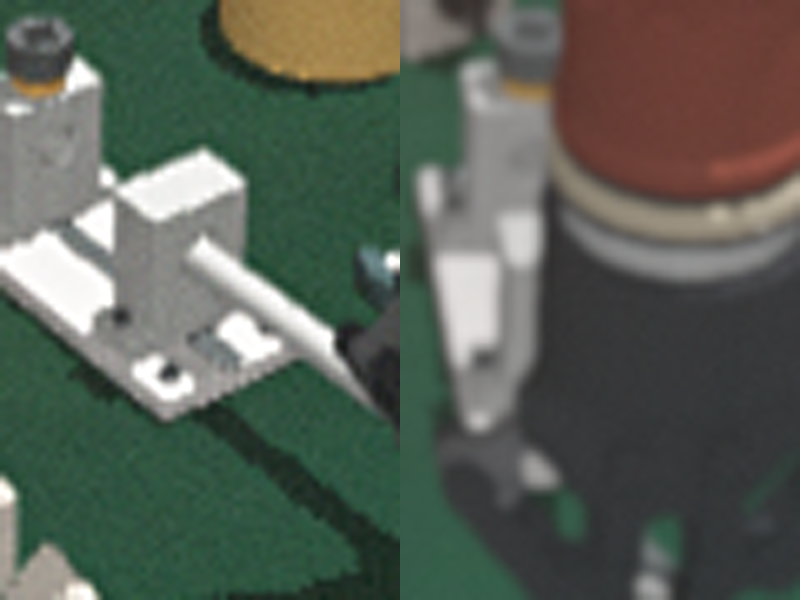

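The nose is entering the near bore with almost no side force, and the scene crop at about (200,250) shows it in the mouth. Pushing on.

Emit:
{"fn": "move_arm", "kwargs": {"series": [{"x": -0.0006,"y": 0.013,"z": 0,"wx": 0,"wy": 0,"wz": 0,"fingers": 1},{"x": -0.0006,"y": 0.013,"z": 0,"wx": 0,"wy": 0,"wz": 0,"fingers": 1},{"x": -0.0006,"y": 0.013,"z": 0,"wx": 0,"wy": 0,"wz": 0,"fingers": 1},{"x": -0.0006,"y": 0.013,"z": 0,"wx": 0,"wy": 0,"wz": 0,"fingers": 1},{"x": -0.0006,"y": 0.013,"z": 0,"wx": 0,"wy": 0,"wz": 0,"fingers": 1}]}}

```text
time: 9.45
position: [0.5948, -0.1558, 0.0339]
eef_rot: [-0.0, 0.691, 0.723, -0.0]
wrist_force: [-0.4, -0.6, -1.9]
grip_width: 0.0117
finger_force: 58.6
```

```bash
cat > st.py <<'E'
from h import *
s=env.observe(); print({k:np.round(s[k],4) for k in ("time","position","eef_rot","qpos","wrist_force","torque","grip_width")})
E
python3 st.py
```

```text
{'time': np.float64(9.45), 'position': array([ 0.5948, -0.1558,  0.0339]), 'eef_rot': array([-1.000e-04,  6.908e-01,  7.230e-01, -0.000e+00]), 'qpos': array([-0.3702,  0.4282,  1.7518,  0.    ,  0.9619, -0.4159]), 'wrist_force': array([-0.3876, -0.6418, -1.9082]), 'torque': array([-0.1153,  0.0007, -0.0455]), 'grip_width': np.float64(0.0117)}
```

Emit:
{"fn": "move_arm", "kwargs": {"series": [{"x": -0.0004,"y": 0.01,"z": 0,"wx": 0,"wy": 0,"wz": 0,"fingers": 1},{"x": -0.0003,"y": 0.006,"z": 0,"wx": 0,"wy": 0,"wz": 0,"fingers": 1},{"x": -0.0003,"y": 0.006,"z": 0,"wx": 0,"wy": 0,"wz": 0,"fingers": 1},{"x": 0,"y": 0,"z": 0,"wx": 0,"wy": 0,"wz": 0,"fingers": 1}]}}

```text
time: 9.85
position: [0.594, -0.1346, 0.034]
eef_rot: [-0.0, 0.691, 0.723, 0.0]
wrist_force: [0.4, -0.1, -1.7]
grip_width: 0.0121
finger_force: 58.6
```

Emit:
{"fn": "move_arm", "kwargs": {"series": [{"x": -0.0004,"y": 0.01,"z": 0,"wx": 0,"wy": 0,"wz": 0,"fingers": 1},{"x": -0.0004,"y": 0.01,"z": 0,"wx": 0,"wy": 0,"wz": 0,"fingers": 1},{"x": -0.0004,"y": 0.01,"z": 0,"wx": 0,"wy": 0,"wz": 0,"fingers": 1},{"x": -0.0001,"y": 0.003,"z": 0,"wx": 0,"wy": 0,"wz": 0,"fingers": 1},{"x": 0,"y": 0,"z": 0,"wx": 0,"wy": 0,"wz": 0,"fingers": 1}]}}

```text
time: 10.35
position: [0.5926, -0.1015, 0.0339]
eef_rot: [-0.0, 0.691, 0.723, -0.0]
wrist_force: [-0.2, -0.2, -2.3]
grip_width: 0.0116
finger_force: 58.6
```

Emit:
{"fn": "move_arm", "kwargs": {"series": [{"x": 0,"y": 0.002,"z": 0,"wx": 0,"wy": 0,"wz": 0,"fingers": 1},{"x": 0,"y": 0.001,"z": 0,"wx": 0,"wy": 0,"wz": 0,"fingers": 1},{"x": 0,"y": 0,"z": 0,"wx": 0,"wy": 0,"wz": 0,"fingers": 1}]}}

```text
time: 10.65
position: [0.5927, -0.0994, 0.0339]
eef_rot: [-0.0, 0.691, 0.723, -0.0]
wrist_force: [0.1, 0.4, -1.8]
grip_width: 0.0118
finger_force: 58.6
```

Emit:
{"fn": "move_arm", "kwargs": {"series": [{"x": 0,"y": 0.002,"z": 0,"wx": 0,"wy": 0,"wz": 0,"fingers": 1},{"x": 0,"y": 0,"z": 0,"wx": 0,"wy": 0,"wz": 0,"fingers": 1}]}}

```text
time: 10.85
position: [0.5928, -0.0992, 0.034]
eef_rot: [0.001, 0.691, 0.723, -0.001]
wrist_force: [-0.4, -5.9, -3.0]
grip_width: 0.0119
finger_force: 58.6
```

Emit:
{"fn": "move_arm", "kwargs": {"series": [{"x": 0,"y": 0.001,"z": 0,"wx": 0,"wy": 0,"wz": 0,"fingers": 1},{"x": 0,"y": 0,"z": 0,"wx": 0,"wy": 0,"wz": 0,"fingers": 1}]}}

```text
time: 11.05
position: [0.5928, -0.0992, 0.034]
eef_rot: [0.002, 0.691, 0.723, -0.002]
wrist_force: [-0.3, -7.7, -2.8]
grip_width: 0.0115
finger_force: 58.6
```

The collar is home: the push met resistance of about -7 N at the expected position. Now I'll release, lift and turn towards the key.

Emit:
{"fn": "move_arm", "kwargs": {"series": [{"x": 0,"y": 0,"z": -0.001,"wx": 0,"wy": 0,"wz": 0,"fingers": 0},{"x": 0,"y": 0,"z": 0,"wx": 0,"wy": 0,"wz": 0,"fingers": 0},{"x": 0,"y": 0,"z": 0,"wx": 0,"wy": 0,"wz": 0,"fingers": 0},{"x": 0,"y": 0,"z": 0,"wx": 0,"wy": 0,"wz": 0,"fingers": 0},{"x": 0,"y": 0,"z": 0.01,"wx": 0,"wy": 0,"wz": 0,"fingers": 0}]}}

```text
time: 11.55
position: [0.5913, -0.0956, 0.0419]
eef_rot: [-0.002, 0.691, 0.723, -0.001]
wrist_force: [-0.6, 0.6, 0.1]
grip_width: 0.0828
finger_force: 0.0
```

Emit:
{"fn": "move_arm", "kwargs": {"series": [{"x": 0,"y": 0,"z": 0.03,"wx": 0,"wy": 0,"wz": 0,"fingers": 0},{"x": 0,"y": 0,"z": 0.04,"wx": 0,"wy": 0,"wz": 0,"fingers": 0},{"x": 0,"y": 0,"z": 0.05,"wx": 0,"wy": 0,"wz": 0.14,"fingers": 0},{"x": -0.02,"y": 0.015,"z": 0.04,"wx": 0,"wy": 0,"wz": 0.14,"fingers": 0},{"x": -0.02,"y": 0.02,"z": 0,"wx": 0,"wy": 0,"wz": 0.14,"fingers": 0}]}}

```text
time: 12.05
position: [0.558, -0.0627, 0.2125]
eef_rot: [0.008, 0.523, 0.852, 0.003]
wrist_force: [1.3, 0.3, 0.9]
grip_width: 0.0857
finger_force: 0.0
```

Emit:
{"fn": "move_arm", "kwargs": {"series": [{"x": -0.02,"y": 0.02,"z": 0,"wx": 0,"wy": 0,"wz": 0.14,"fingers": 0},{"x": -0.02,"y": 0.02,"z": 0,"wx": 0,"wy": 0,"wz": 0.14,"fingers": 0},{"x": -0.02,"y": 0.02,"z": 0,"wx": 0,"wy": 0,"wz": 0.14,"fingers": 0},{"x": -0.01,"y": 0.02,"z": 0,"wx": 0,"wy": 0,"wz": 0.14,"fingers": 0},{"x": -0.01,"y": 0.02,"z": 0,"wx": 0,"wy": 0,"wz": 0.14,"fingers": 0}]}}

```text
time: 12.55
position: [0.4721, 0.0396, 0.2039]
eef_rot: [0.001, 0.199, 0.98, 0.0]
wrist_force: [0.5, 0.7, 0.1]
grip_width: 0.0856
finger_force: 0.0
```

Emit:
{"fn": "move_arm", "kwargs": {"series": [{"x": 0,"y": 0.02,"z": 0,"wx": 0,"wy": 0,"wz": 0.14,"fingers": 0},{"x": 0,"y": 0.02,"z": 0,"wx": 0,"wy": 0,"wz": 0.14,"fingers": 0},{"x": 0,"y": 0.02,"z": 0,"wx": 0,"wy": 0,"wz": 0.14,"fingers": 0},{"x": 0,"y": 0,"z": 0,"wx": 0,"wy": 0,"wz": 0.14,"fingers": 0},{"x": 0,"y": 0,"z": 0,"wx": 0,"wy": 0,"wz": 0.14,"fingers": 0}]}}

```text
time: 13.05
position: [0.4727, 0.0996, 0.2039]
eef_rot: [0.001, -0.15, 0.989, 0.0]
wrist_force: [-0.1, -0.1, 0.0]
grip_width: 0.0856
finger_force: 0.0
```

Run:
```python
from look import *
look(["scene","side"],["shaft_collar","near_bore"],1,.4,dict(shaft_collar=.05))
p=look(["wrist"],["key_grip","stand_hole","screw_head","near_bore","shaft_collar"],2,.4,dict(shaft_collar=.05))
print(np.round(p["R"],4),np.round(p["t"],4))
save(p,"k")
```

```text
scene shaft_collar [260. 244.] 0.69 [0.4341 0.0583 0.05  ]
scene shaft_collar [340. 249.] 0.46 [ 0.5918 -0.0722  0.05  ]
scene near_bore [339. 251.] 0.95 [ 0.5842 -0.0778  0.05  ]
scene near_bore [444. 331.] 0.94 [ 0.5978 -0.4125  0.05  ]
side near_bore [384. 406.] 0.74 [ 0.6085 -0.4108  0.05  ]
side near_bore [349. 270.] 0.64 [ 0.5905 -0.0555  0.05  ]
{'time': np.float64(13.35), 'position': array([0.4728, 0.0986, 0.2033]), 'eef_rot': array([ 3.000e-04, -1.455e-01,  9.894e-01, -0.000e+00]), 'qpos': array([ 0.0602, -0.0648,  1.9681,  0.    ,  1.2377, -1.8027]), 'wrist_force': array([-0.5014,  1.0322,  0.6642]), 'torque': array([-0.0154,  0.048 , -0.0224]), 'grip_width': np.float64(0.0855)}
wrist key_grip [304. 183.] 0.65 [0.4413 0.0758 0.076 ]
wrist stand_hole [303. 176.] 0.72 [0.4417 0.0731 0.034 ]
wrist screw_head [209. 336.] 0.84 [0.5878 0.0335 0.0965]
wrist near_bore [119. 287.] 0.73 [ 0.5945 -0.0694  0.05  ]
wrist stand_hole [304. 181.] 0.75 [0.445  0.0747 0.034 ]
wrist screw_head [214. 338.] 0.63 [0.5888 0.0384 0.0965]
wrist near_bore [120. 287.] 0.75 [ 0.5937 -0.0678  0.05  ]
{'time': np.float64(13.95), 'position': array([0.4727, 0.0987, 0.2029]), 'eef_rot': array([-0.    , -0.1465,  0.9892,  0.    ]), 'qpos': array([ 0.0603, -0.064 ,  1.9682,  0.    ,  1.2374, -1.8045]), 'wrist_force': array([0.4406, 0.1494, 0.7781]), 'torque': array([-0.028 , -0.028 ,  0.0194]), 'grip_width': np.float64(0.0859)}
[[-2.894e-01  9.572e-01  2.000e-04]
 [ 9.167e-01  2.771e-01  2.879e-01]
 [ 2.755e-01  8.350e-02 -9.577e-01]] [ 0.0427 -0.4903  0.2155]
```

View pics/k.png

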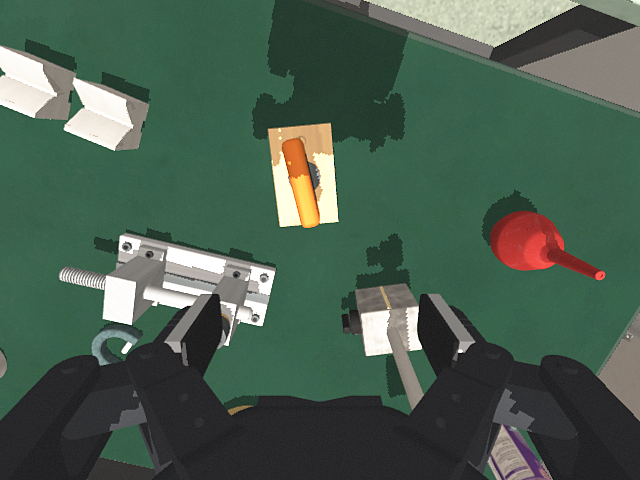

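The shaft is through the fixture, with its grip sticking out at (80,278). The key handle runs from (292,140) to (312,225) in its stand. I'll measure the key's centre and yaw.

Run:
```python
from h import *
p=vision.get_image("wrist")
hsv=cv2.cvtColor(p["img"],cv2.COLOR_RGB2HSV)
m=cv2.inRange(hsv,(5,190,120),(22,255,255)); m[:100]=0;m[240:]=0
n,l,st,c=cv2.connectedComponentsWithStats(m);i=1+st[1:,4].argmax();print(st[i])
pts=np.argwhere(l==i)[:,::-1].astype(np.float32)
(cx,cy),(w,h),a=cv2.minAreaRect(pts);print(cx,cy,w,h,a)
for z in(.062,.076,.09): 
    W=np.array([atz(p,u,z)[:2] for u in pts]).astype(np.float32)
    (x,y),(w,h),a=cv2.minAreaRect(W*1000); print(z,x,y,w,h,a)
q=[atz(p,u,.034)[:2] for u in((268,128),(330,123),(338,221),(279,227))];q=np.array(q)
print(q,q.mean(0),[np.degrees(np.arctan2(*(q[b]-q[a])[::-1])) for a,b in((0,3),(1,2),(0,1))],np.linalg.norm(q[0]-q[3]),np.linalg.norm(q[0]-q[1]))
```

```text
[282 138  37  90 980]
301.32354736328125 182.79412841796875 89.980712890625 21.10059928894043 75.96376037597656
0.062 444.8896789550781 73.98540496826172 76.10301971435547 17.492387771606445 29.592449188232422
0.076 442.8070068359375 74.13450622558594 72.37123107910156 16.634632110595703 29.592439651489258
0.09 440.7244567871094 74.28361511230469 68.639404296875 15.776863098144531 29.592466354370117
[[0.40938096 0.03135626]
 [0.38931055 0.08302551]
 [0.47266767 0.11721251]
 [0.49498669 0.06422674]] [0.44158646 0.07395526] [np.float64(21.005552453623906), np.float64(22.299852897632853), np.float64(111.22816916592966)] 0.09169956440017306 0.05543043100730586
```

Emit:
{"fn": "move_arm", "kwargs": {"series": [{"x": -0.0317,"y": -0.0247,"z": 0,"wx": 0,"wy": 0,"wz": 0.1125,"fingers": 0},{"x": 0,"y": 0,"z": -0.03,"wx": 0,"wy": 0,"wz": 0.11,"fingers": 0},{"x": 0,"y": 0,"z": -0.04,"wx": 0,"wy": 0,"wz": 0,"fingers": 0},{"x": 0,"y": 0,"z": -0.04,"wx": 0,"wy": 0,"wz": 0,"fingers": 0},{"x": 0,"y": 0,"z": -0.036,"wx": 0,"wy": 0,"wz": 0,"fingers": 0}]}}

```text
time: 14.5
position: [0.4408, 0.0739, 0.0557]
eef_rot: [0.0, -0.255, 0.967, -0.0]
wrist_force: [0.5, 0.4, 0.3]
grip_width: 0.0857
finger_force: 0.0
```

Emit:
{"fn": "move_arm", "kwargs": {"series": [{"x": 0,"y": 0,"z": 0,"wx": 0,"wy": 0,"wz": 0,"fingers": 0},{"x": 0,"y": 0,"z": 0,"wx": 0,"wy": 0,"wz": 0,"fingers": 1},{"x": 0,"y": 0,"z": 0,"wx": 0,"wy": 0,"wz": 0,"fingers": 1},{"x": 0,"y": 0,"z": 0,"wx": 0,"wy": 0,"wz": 0,"fingers": 1},{"x": 0,"y": 0,"z": 0,"wx": 0,"wy": 0,"wz": 0,"fingers": 1}]}}

```text
time: 15.0
position: [0.4428, 0.074, 0.0589]
eef_rot: [0.002, -0.256, 0.967, -0.0]
wrist_force: [0.4, -0.7, -0.7]
grip_width: 0.0279
finger_force: 0.0
```

```bash
python3 st.py
```

```text
{'time': np.float64(15.0), 'position': array([0.4428, 0.074 , 0.0589]), 'eef_rot': array([ 1.900e-03, -2.555e-01,  9.668e-01, -5.000e-04]), 'qpos': array([ 0.0091,  0.0735,  2.1421,  0.    ,  0.922 , -2.0785]), 'wrist_force': array([ 0.38  , -0.7351, -0.6725]), 'torque': array([-0.0418, -0.0759, -0.031 ]), 'grip_width': np.float64(0.0279)}
```

Emit:
{"fn": "move_arm", "kwargs": {"series": [{"x": 0,"y": 0,"z": 0,"wx": 0,"wy": 0,"wz": 0,"fingers": 1},{"x": 0,"y": 0,"z": 0,"wx": 0,"wy": 0,"wz": 0,"fingers": 1},{"x": 0,"y": 0,"z": 0,"wx": 0,"wy": 0,"wz": 0,"fingers": 1}]}}

```text
time: 15.3
position: [0.4423, 0.0741, 0.0584]
eef_rot: [0.001, -0.255, 0.967, -0.0]
wrist_force: [-0.5, -0.9, 6.4]
grip_width: 0.0153
finger_force: 59.2
```

```bash
python3 st.py
```

```text
{'time': np.float64(15.3), 'position': array([0.4423, 0.0741, 0.0584]), 'eef_rot': array([ 1.200e-03, -2.555e-01,  9.668e-01, -2.000e-04]), 'qpos': array([ 9.2000e-03,  7.4500e-02,  2.1422e+00,  3.0000e-04,  9.2260e-01,
       -2.0785e+00]), 'wrist_force': array([-0.5261, -0.9218,  6.3853]), 'torque': array([ 0.043 ,  0.1816, -0.0235]), 'grip_width': np.float64(0.0153)}
```

Emit:
{"fn": "move_arm", "kwargs": {"series": [{"x": 0,"y": 0,"z": 0.03,"wx": 0,"wy": 0,"wz": 0,"fingers": 1},{"x": 0,"y": 0,"z": 0.04,"wx": 0,"wy": 0,"wz": 0,"fingers": 1},{"x": 0,"y": 0,"z": 0.04,"wx": 0,"wy": 0,"wz": -0.1,"fingers": 1},{"x": 0.025,"y": -0.01,"z": 0.03,"wx": 0,"wy": 0,"wz": -0.12,"fingers": 1},{"x": 0.03,"y": -0.01,"z": 0,"wx": 0,"wy": 0,"wz": -0.12,"fingers": 1}]}}

```text
time: 15.8
position: [0.4996, 0.054, 0.2028]
eef_rot: [0.005, -0.086, 0.996, -0.001]
wrist_force: [1.0, 0.6, 0.0]
grip_width: 0.0155
finger_force: 59.4
```

Emit:
{"fn": "move_arm", "kwargs": {"series": [{"x": 0.03,"y": -0.01,"z": 0,"wx": 0,"wy": 0,"wz": -0.12,"fingers": 1},{"x": 0.03,"y": -0.009,"z": 0,"wx": 0,"wy": 0,"wz": -0.12,"fingers": 1},{"x": 0.03,"y": 0,"z": 0,"wx": 0,"wy": 0,"wz": -0.12,"fingers": 1},{"x": 0,"y": 0,"z": 0,"wx": 0,"wy": 0,"wz": -0.026,"fingers": 1},{"x": 0,"y": 0,"z": 0,"wx": 0,"wy": 0,"wz": 0,"fingers": 1}]}}

```text
time: 16.3
position: [0.5855, 0.035, 0.1961]
eef_rot: [-0.001, 0.104, 0.995, -0.0]
wrist_force: [-1.0, -0.9, -1.5]
grip_width: 0.0157
finger_force: 59.4
```

```bash
python3 - <<'E'
from look import *
s=env.observe()["position"]
for c in("scene","side"):
  for i in range(2):
    p=vision.get_image(c)
    for k,z in(("key_tip",s[2]-.0564),("key_grip",s[2]+.019),("screw_head",.0965)):
        for r in vision.landmark_of(p,k)[:1]: print(c,k,np.round(r["location"],1),round(r["confidence"],2),np.round(atz(p,r["location"],z),4))
    print("pred tip px",proj(p,s-[0,0,.0564]),"screw px",proj(p,(.587,.0355,.0965)),"grip",proj(p,s+[0,0,.019]))
E
python3 st.py
```

```text
scene key_grip [312.5 171.9] 0.8 [0.5875 0.0478 0.2151]
scene screw_head [424.6 298.7] 0.79 [ 0.5916 -0.3553  0.0965]
pred tip px [314.68085244 200.64728385] screw px [315.04509628 214.73071586] grip [314.69723902 174.03655324]
scene key_tip [316.1 201. ] 0.7 [0.5875 0.0314 0.1397]
scene key_grip [317.8 171.6] 0.68 [0.5995 0.042  0.2151]
scene screw_head [424.1 296.1] 0.95 [ 0.5964 -0.3492  0.0965]
pred tip px [314.68085244 200.64728385] screw px [315.04509628 214.73071586] grip [314.69723902 174.03655324]
side key_tip [339.  213.5] 0.78 [0.5746 0.0398 0.1397]
side key_grip [345.6 186.3] 0.97 [0.5865 0.028  0.2151]
side screw_head [383.2 356.3] 0.94 [ 0.6147 -0.3487  0.0965]
pred tip px [343.95534471 214.45996951] screw px [344.12241612 230.25882447] grip [344.83270423 184.82954   ]
side key_tip [341.8 215.5] 0.7 [0.5802 0.0307 0.1397]
side key_grip [347.9 187. ] 0.9 [0.5911 0.0245 0.2151]
side screw_head [345.  231.5] 0.9 [0.5885 0.0301 0.0965]
pred tip px [343.95534471 214.45996951] screw px [344.12241612 230.25882447] grip [344.83270423 184.82954   ]
{'time': np.float64(17.1), 'position': array([0.586, 0.035, 0.197]), 'eef_rot': array([ 0.    ,  0.1044,  0.9945, -0.    ]), 'qpos': array([-0.0599,  0.1684,  1.7367, -0.    ,  1.2365, -1.4214]), 'wrist_force': array([-0.0853, -0.0026, -1.3947]), 'torque': array([-0.0061,  0.032 , -0.0515]), 'grip_width': np.float64(0.0149)}
```

Emit:
{"fn": "move_arm", "kwargs": {"series": [{"x": 0.001,"y": 0.0005,"z": -0.02,"wx": 0,"wy": 0,"wz": 0,"fingers": 1},{"x": 0,"y": 0,"z": -0.02,"wx": 0,"wy": 0,"wz": 0,"fingers": 1},{"x": 0,"y": 0,"z": -0.004,"wx": 0,"wy": 0,"wz": 0,"fingers": 1},{"x": 0,"y": 0,"z": -0.002,"wx": 0,"wy": 0,"wz": 0,"fingers": 1},{"x": 0,"y": 0,"z": 0,"wx": 0,"wy": 0,"wz": 0,"fingers": 1}]}}

```text
time: 17.6
position: [0.5871, 0.0355, 0.1513]
eef_rot: [-0.0, 0.104, 0.995, 0.0]
wrist_force: [-0.1, -0.4, 0.0]
grip_width: 0.0152
finger_force: 59.6
```

```bash
python3 st.py
```

```text
{'time': np.float64(17.6), 'position': array([0.5871, 0.0355, 0.1513]), 'eef_rot': array([-1.000e-04,  1.045e-01,  9.945e-01,  0.000e+00]), 'qpos': array([-5.9000e-02,  2.1970e-01,  1.7683e+00,  1.0000e-04,  1.1536e+00,
       -1.4204e+00]), 'wrist_force': array([-0.0874, -0.3764,  0.0452]), 'torque': array([-0.0065,  0.032 , -0.0429]), 'grip_width': np.float64(0.0152)}
```

Emit:
{"fn": "move_arm", "kwargs": {"series": [{"x": 0,"y": 0,"z": -0.002,"wx": 0,"wy": 0,"wz": 0,"fingers": 1},{"x": 0,"y": 0,"z": -0.001,"wx": 0,"wy": 0,"wz": 0,"fingers": 1},{"x": 0,"y": 0,"z": 0,"wx": 0,"wy": 0,"wz": 0,"fingers": 1}]}}

```text
time: 17.9
position: [0.5871, 0.0355, 0.1482]
eef_rot: [0.0, 0.104, 0.995, 0.0]
wrist_force: [0.3, -0.6, -1.7]
grip_width: 0.0153
finger_force: 59.6
```

```bash
python3 st.py
```

```text
{'time': np.float64(17.9), 'position': array([0.5871, 0.0355, 0.1482]), 'eef_rot': array([2.000e-04, 1.044e-01, 9.945e-01, 0.000e+00]), 'qpos': array([-0.0589,  0.223 ,  1.7707, -0.    ,  1.1475, -1.4204]), 'wrist_force': array([ 0.2657, -0.6077, -1.7038]), 'torque': array([-0.0462,  0.0498, -0.0035]), 'grip_width': np.float64(0.0153)}
```

Emit:
{"fn": "move_arm", "kwargs": {"series": [{"x": 0,"y": 0,"z": -0.002,"wx": 0,"wy": 0,"wz": 0,"fingers": 1},{"x": 0,"y": 0,"z": -0.0015,"wx": 0,"wy": 0,"wz": 0,"fingers": 1},{"x": 0,"y": 0,"z": 0,"wx": 0,"wy": 0,"wz": 0,"fingers": 1}]}}

```text
time: 18.2
position: [0.5867, 0.0355, 0.1441]
eef_rot: [-0.0, 0.104, 0.995, -0.0]
wrist_force: [0.2, 0.7, -1.7]
grip_width: 0.015
finger_force: 59.6
```

```bash
python3 st.py
```

```text
{'time': np.float64(18.2), 'position': array([0.5867, 0.0355, 0.1441]), 'eef_rot': array([-4.000e-04,  1.045e-01,  9.945e-01, -0.000e+00]), 'qpos': array([-0.0589,  0.2278,  1.7736, -0.    ,  1.141 , -1.4204]), 'wrist_force': array([ 0.1516,  0.743 , -1.739 ]), 'torque': array([-0.007 , -0.0802,  0.0404]), 'grip_width': np.float64(0.015)}
```

Emit:
{"fn": "move_arm", "kwargs": {"series": [{"x": 0,"y": 0,"z": 0,"wx": 0,"wy": 0,"wz": -0.08,"fingers": 1},{"x": 0,"y": 0,"z": 0,"wx": 0,"wy": 0,"wz": -0.08,"fingers": 1},{"x": 0,"y": 0,"z": 0,"wx": 0,"wy": 0,"wz": -0.08,"fingers": 1},{"x": 0,"y": 0,"z": 0,"wx": 0,"wy": 0,"wz": -0.08,"fingers": 1},{"x": 0,"y": 0,"z": 0,"wx": 0,"wy": 0,"wz": -0.08,"fingers": 1}]}}

```text
time: 18.7
position: [0.5871, 0.0351, 0.1443]
eef_rot: [0.0, 0.301, 0.954, -0.0]
wrist_force: [0.5, -0.1, -2.3]
grip_width: 0.0152
finger_force: 59.4
```

```bash
python3 st.py
```

```text
{'time': np.float64(18.7), 'position': array([0.5871, 0.0351, 0.1443]), 'eef_rot': array([ 3.000e-04,  3.013e-01,  9.535e-01, -4.000e-04]), 'qpos': array([-5.9100e-02,  2.2770e-01,  1.7732e+00, -9.0000e-04,  1.1403e+00,
       -1.0174e+00]), 'wrist_force': array([ 0.4754, -0.0657, -2.343 ]), 'torque': array([-0.2076, -0.0935,  0.0957]), 'grip_width': np.float64(0.0152)}
```

The screw is turning, with wz torque around 0.09 N m. Carrying on, following it down.

Emit:
{"fn": "move_arm", "kwargs": {"series": [{"x": 0,"y": 0,"z": -0.0003,"wx": 0,"wy": 0,"wz": -0.12,"fingers": 1},{"x": 0,"y": 0,"z": -0.0003,"wx": 0,"wy": 0,"wz": -0.12,"fingers": 1},{"x": 0,"y": 0,"z": -0.0002,"wx": 0,"wy": 0,"wz": -0.12,"fingers": 1},{"x": 0,"y": 0,"z": -0.0002,"wx": 0,"wy": 0,"wz": -0.12,"fingers": 1},{"x": 0,"y": 0,"z": -0.0002,"wx": 0,"wy": 0,"wz": -0.12,"fingers": 1}]}}

```text
time: 19.2
position: [0.5868, 0.0349, 0.1433]
eef_rot: [0.0, 0.57, 0.821, -0.001]
wrist_force: [-0.2, -0.9, -0.3]
grip_width: 0.0149
finger_force: 59.6
```

```bash
python3 st.py
```

```text
{'time': np.float64(19.2), 'position': array([0.5868, 0.0349, 0.1433]), 'eef_rot': array([ 1.000e-04,  5.703e-01,  8.214e-01, -7.000e-04]), 'qpos': array([-5.9200e-02,  2.2890e-01,  1.7738e+00, -1.4000e-03,  1.1394e+00,
       -4.1570e-01]), 'wrist_force': array([-0.2196, -0.9077, -0.2801]), 'torque': array([-0.2575,  0.2   ,  0.0632]), 'grip_width': np.float64(0.0149)}
```

Emit:
{"fn": "move_arm", "kwargs": {"series": [{"x": 0,"y": 0,"z": -0.0002,"wx": 0,"wy": 0,"wz": -0.12,"fingers": 1},{"x": 0,"y": 0,"z": -0.0002,"wx": 0,"wy": 0,"wz": -0.12,"fingers": 1},{"x": 0,"y": 0,"z": -0.0002,"wx": 0,"wy": 0,"wz": -0.12,"fingers": 1},{"x": 0,"y": 0,"z": -0.0002,"wx": 0,"wy": 0,"wz": -0.12,"fingers": 1},{"x": 0,"y": 0,"z": -0.0002,"wx": 0,"wy": 0,"wz": -0.12,"fingers": 1}]}}

```text
time: 19.7
position: [0.5865, 0.035, 0.1424]
eef_rot: [0.0, 0.788, 0.616, -0.001]
wrist_force: [-2.7, -1.1, 0.4]
grip_width: 0.015
finger_force: 59.8
```

```bash
python3 st.py
```

```text
{'time': np.float64(19.7), 'position': array([0.5865, 0.035 , 0.1424]), 'eef_rot': array([ 0.    ,  0.7876,  0.6162, -0.0009]), 'qpos': array([-5.9200e-02,  2.2980e-01,  1.7745e+00, -1.4000e-03,  1.1386e+00,
        1.8430e-01]), 'wrist_force': array([-2.7363, -1.1115,  0.3929]), 'torque': array([-0.2951,  0.3314,  0.1096]), 'grip_width': np.float64(0.015)}
```

Emit:
{"fn": "move_arm", "kwargs": {"series": [{"x": 0,"y": 0,"z": -0.0002,"wx": 0,"wy": 0,"wz": -0.12,"fingers": 1},{"x": 0,"y": 0,"z": -0.0002,"wx": 0,"wy": 0,"wz": -0.12,"fingers": 1},{"x": 0,"y": 0,"z": -0.0002,"wx": 0,"wy": 0,"wz": -0.12,"fingers": 1},{"x": 0,"y": 0,"z": -0.0002,"wx": 0,"wy": 0,"wz": -0.12,"fingers": 1},{"x": 0,"y": 0,"z": -0.0002,"wx": 0,"wy": 0,"wz": -0.12,"fingers": 1}]}}

```text
time: 20.2
position: [0.5863, 0.0352, 0.1415]
eef_rot: [-0.0, 0.935, 0.356, -0.001]
wrist_force: [-1.8, -0.9, 1.1]
grip_width: 0.0152
finger_force: 59.8
```

```bash
python3 st.py
```

```text
{'time': np.float64(20.2), 'position': array([0.5863, 0.0352, 0.1415]), 'eef_rot': array([-1.000e-04,  9.345e-01,  3.559e-01, -1.100e-03]), 'qpos': array([-5.9100e-02,  2.3090e-01,  1.7752e+00, -9.0000e-04,  1.1375e+00,
        7.8420e-01]), 'wrist_force': array([-1.7623, -0.8786,  1.0845]), 'torque': array([-0.128 ,  0.446 ,  0.0877]), 'grip_width': np.float64(0.0152)}
```

Emit:
{"fn": "move_arm", "kwargs": {"series": [{"x": 0,"y": 0,"z": -0.0002,"wx": 0,"wy": 0,"wz": -0.12,"fingers": 1},{"x": 0,"y": 0,"z": -0.0002,"wx": 0,"wy": 0,"wz": -0.12,"fingers": 1},{"x": 0,"y": 0,"z": -0.0002,"wx": 0,"wy": 0,"wz": -0.12,"fingers": 1},{"x": 0,"y": 0,"z": -0.0002,"wx": 0,"wy": 0,"wz": -0.12,"fingers": 1}]}}

```text
time: 20.6
position: [0.5862, 0.0355, 0.1408]
eef_rot: [-0.0, 0.992, 0.124, -0.001]
wrist_force: [-2.5, 0.6, 2.4]
grip_width: 0.0153
finger_force: 59.8
```

```bash
python3 st.py
```

```text
{'time': np.float64(20.6), 'position': array([0.5862, 0.0355, 0.1408]), 'eef_rot': array([-1.000e-04,  9.923e-01,  1.236e-01, -1.200e-03]), 'qpos': array([-5.8900e-02,  2.3170e-01,  1.7758e+00, -3.0000e-04,  1.1365e+00,
        1.2642e+00]), 'wrist_force': array([-2.5422,  0.6082,  2.4082]), 'torque': array([0.0169, 0.6077, 0.0681]), 'grip_width': np.float64(0.0153)}
```

Emit:
{"fn": "move_arm", "kwargs": {"series": [{"x": 0,"y": 0,"z": -0.0002,"wx": 0,"wy": 0,"wz": -0.12,"fingers": 1},{"x": 0,"y": 0,"z": -0.0002,"wx": 0,"wy": 0,"wz": -0.12,"fingers": 1},{"x": 0,"y": 0,"z": -0.0002,"wx": 0,"wy": 0,"wz": -0.12,"fingers": 1}]}}

```text
time: 20.9
position: [0.5862, 0.0357, 0.1403]
eef_rot: [-0.0, 0.998, -0.056, -0.001]
wrist_force: [-3.0, -0.3, 1.5]
grip_width: 0.0151
finger_force: 60.0
```

```bash
cat > tq.py <<'E'
from h import *
L=[];F=[]
for i in range(8):
    s=env.observe();L.append(s["torque"]);F.append(s["wrist_force"]);vision.get_image("side")
print("torque",np.mean(L,0).round(3),"sd",np.std(L,0).round(3)[2],"F",np.mean(F,0).round(1),s["time"],s["qpos"][5].round(3),s["position"].round(4),s["eef_rot"].round(3))
E
python3 tq.py
```

```text
torque [0.12  0.799 0.085] sd 0.037 F [-3.5  0.2  3.6] 21.25 1.618 [0.5864 0.0356 0.1402] [-0.     0.999 -0.053 -0.001]
```

Emit:
{"fn": "move_arm", "kwargs": {"series": [{"x": 0,"y": 0,"z": -0.0002,"wx": 0,"wy": 0,"wz": -0.12,"fingers": 1},{"x": 0,"y": 0,"z": -0.0002,"wx": 0,"wy": 0,"wz": -0.12,"fingers": 1},{"x": 0,"y": 0,"z": -0.0002,"wx": 0,"wy": 0,"wz": -0.12,"fingers": 1}]}}

```text
time: 21.6
position: [0.5865, 0.0358, 0.1397]
eef_rot: [-0.0, 0.972, -0.233, -0.001]
wrist_force: [-4.4, 1.2, 5.2]
grip_width: 0.0153
finger_force: 60.6
```

```bash
python3 tq.py
```

```text
torque [0.254 1.069 0.121] sd 0.038 F [-5.   1.1  5.6] 21.95 1.978 [0.5865 0.0358 0.1396] [-0.     0.973 -0.231 -0.001]
```

Emit:
{"fn": "move_arm", "kwargs": {"series": [{"x": 0,"y": 0,"z": 0,"wx": 0,"wy": 0,"wz": -0.12,"fingers": 1},{"x": 0,"y": 0,"z": 0,"wx": 0,"wy": 0,"wz": -0.12,"fingers": 1},{"x": 0,"y": 0,"z": -0.0002,"wx": 0,"wy": 0,"wz": -0.12,"fingers": 1}]}}

```text
time: 22.3
position: [0.5866, 0.036, 0.1392]
eef_rot: [-0.0, 0.915, -0.404, -0.001]
wrist_force: [-3.9, 2.4, 3.6]
grip_width: 0.0152
finger_force: 60.5
```

```bash
python3 tq.py
```

```text
torque [0.422 0.996 0.172] sd 0.043 F [-4.3  2.1  5. ] 22.65 2.337 [0.5866 0.0359 0.1391] [-0.     0.916 -0.401 -0.001]
```

The torque is about 0.17 N m and rising steadily, past 0.12, so the clamp is firm. I'll give it a touch more, then back off within the blade's play and lift out.

Emit:
{"fn": "move_arm", "kwargs": {"series": [{"x": 0,"y": 0,"z": 0,"wx": 0,"wy": 0,"wz": -0.08,"fingers": 1},{"x": 0,"y": 0,"z": 0,"wx": 0,"wy": 0,"wz": 0,"fingers": 1},{"x": 0,"y": 0,"z": 0.0005,"wx": 0,"wy": 0,"wz": 0.08,"fingers": 1},{"x": 0,"y": 0,"z": 0.0005,"wx": 0,"wy": 0,"wz": 0.08,"fingers": 1},{"x": 0,"y": 0,"z": 0,"wx": 0,"wy": 0,"wz": 0,"fingers": 1}]}}

```text
time: 23.2
position: [0.5865, 0.0359, 0.1393]
eef_rot: [-0.0, 0.931, -0.365, -0.001]
wrist_force: [-3.0, 1.9, 1.2]
grip_width: 0.0149
finger_force: 59.8
```

```bash
python3 tq.py
```

```text
torque [0.603 0.735 0.046] sd 0.032 F [-3.4  2.9 -0.1] 23.55 2.26 [0.5865 0.0358 0.1393] [-0.     0.931 -0.365 -0.001]
```

Emit:
{"fn": "move_arm", "kwargs": {"series": [{"x": -0.0005,"y": 0.0004,"z": 0.003,"wx": 0,"wy": 0,"wz": 0,"fingers": 1},{"x": 0,"y": 0,"z": 0.008,"wx": 0,"wy": 0,"wz": 0,"fingers": 1},{"x": 0,"y": 0,"z": 0.02,"wx": 0,"wy": 0,"wz": 0,"fingers": 1},{"x": 0,"y": 0,"z": 0.025,"wx": 0,"wy": 0,"wz": 0,"fingers": 1},{"x": 0,"y": 0,"z": 0,"wx": 0,"wy": 0,"wz": 0,"fingers": 1}]}}

```text
time: 24.1
position: [0.5917, 0.0346, 0.2033]
eef_rot: [-0.001, 0.931, -0.365, 0.007]
wrist_force: [1.6, -0.1, -0.7]
grip_width: 0.0152
finger_force: 60.6
```

```bash
python3 - <<'E'
from look import *
s=env.observe()["position"]
for c in("scene","side"):
    p=vision.get_image(c)
    for k,z in(("key_tip",s[2]-.0564),("key_grip",s[2]+.019)):
        for r in vision.landmark_of(p,k)[:1]: print(c,k,np.round(r["location"],1),round(r["confidence"],2),np.round(atz(p,r["location"],z),4))
    print("pred tip px",proj(p,s-[0,0,.0564]),"grip",proj(p,s+[0,0,.019]))
E
python3 tq.py
```

```text
scene key_tip [320.1 197.3] 0.78 [0.5996 0.0311 0.1469]
scene key_grip [344.1 249.2] 0.62 [ 0.4506 -0.2645  0.2223]
pred tip px [316.80387986 197.56318779] grip [316.90370017 170.79904124]
side key_tip [342.8 213.2] 0.75 [0.5821 0.0286 0.1469]
side key_grip [347.6 187.3] 0.63 [0.5887 0.0094 0.2223]
pred tip px [346.82349777 211.70767982] grip [347.82051427 181.84847812]
torque [0.005 0.006 0.02 ] sd 0.024 F [-0.1 -0.  -1. ] 24.75 2.26 [0.5863 0.0359 0.1957] [ 0.     0.931 -0.365 -0.   ]
```

The key is out of the recess and free. Carrying it back over the stand hole at (0.4415,0.074).

Emit:
{"fn": "move_arm", "kwargs": {"series": [{"x": -0.03,"y": 0.008,"z": 0,"wx": 0,"wy": 0,"wz": 0,"fingers": 1},{"x": -0.03,"y": 0.008,"z": 0,"wx": 0,"wy": 0,"wz": 0,"fingers": 1},{"x": -0.03,"y": 0.008,"z": 0,"wx": 0,"wy": 0,"wz": 0,"fingers": 1},{"x": -0.03,"y": 0.008,"z": 0,"wx": 0,"wy": 0,"wz": 0,"fingers": 1},{"x": -0.0248,"y": 0.0061,"z": 0,"wx": 0,"wy": 0,"wz": 0,"fingers": 1}]}}

```text
time: 25.3
position: [0.4401, 0.0744, 0.1959]
eef_rot: [0.0, 0.931, -0.365, -0.0]
wrist_force: [0.2, 0.8, -0.1]
grip_width: 0.0148
finger_force: 60.5
```

Emit:
{"fn": "move_arm", "kwargs": {"series": [{"x": 0,"y": 0,"z": -0.03,"wx": 0,"wy": 0,"wz": 0,"fingers": 1},{"x": 0,"y": 0,"z": -0.04,"wx": 0,"wy": 0,"wz": 0,"fingers": 1},{"x": 0,"y": 0,"z": -0.02,"wx": 0,"wy": 0,"wz": 0,"fingers": 1},{"x": 0,"y": 0,"z": 0,"wx": 0,"wy": 0,"wz": 0,"fingers": 1}]}}

```text
time: 25.7
position: [0.4383, 0.074, 0.1029]
eef_rot: [0.001, 0.931, -0.365, -0.004]
wrist_force: [0.2, 0.7, -2.0]
grip_width: 0.0151
finger_force: 60.6
```

Run:
```python
from h import *
s=env.observe()["position"];print(s)
p=vision.get_image("scene");q=vision.get_image("side");w=vision.get_image("wrist")
tip=s-[0,0,.0564]
for c,x in(("scene",p),("side",q)):
    for k in("key_tip","stand_hole"):
        for r in vision.landmark_of(x,k)[:1]: print(c,k,np.round(r["location"],1),round(r["confidence"],2))
    print("pred tip",proj(x,tip),"hole",proj(x,(.4416,.074,.034)))
for r in vision.landmark_of(w,"stand_hole"): print("wrist hole",r,atz(w,r["location"],.034))
o=np.zeros((600,800,3),np.uint8)
o[:300,:400]=cv2.resize(p["img"][195:270,210:310],(400,300),interpolation=cv2.INTER_CUBIC)
o[300:,:400]=cv2.resize(q["img"][195:270,235:335],(400,300),interpolation=cv2.INTER_CUBIC)
o[150:450,400:]=cv2.resize(w["img"],(400,300),interpolation=cv2.INTER_AREA)
save(dict(img=o),"m")
```

```text
[0.4382659  0.07397176 0.10286275]
scene key_tip [256.9 241. ] 0.84
pred tip [258.85323973 241.46584177] hole [260.33288753 244.96909829]
side key_tip [281.6 239.7] 0.84
side stand_hole [282. 245.] 0.61
pred tip [281.24751639 240.82995718] hole [282.85313915 244.98371261]
```

View pics/m.png

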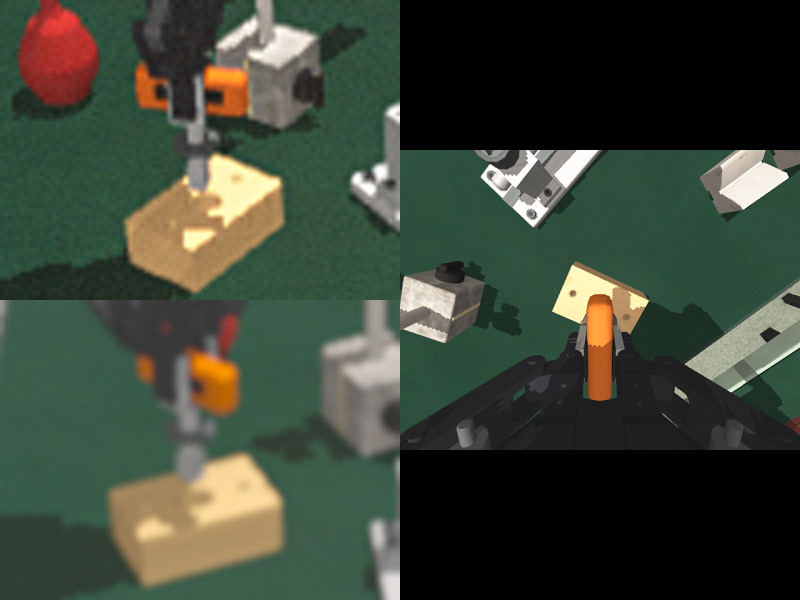

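The key hangs straight above the stand. Its tip is at (198,185) in the scene crop, over the centre between the two small holes. Lowering it now.

Emit:
{"fn": "move_arm", "kwargs": {"series": [{"x": 0,"y": 0,"z": -0.01,"wx": 0,"wy": 0,"wz": 0,"fingers": 1},{"x": 0,"y": 0,"z": -0.005,"wx": 0,"wy": 0,"wz": 0,"fingers": 1},{"x": 0,"y": 0,"z": -0.004,"wx": 0,"wy": 0,"wz": 0,"fingers": 1},{"x": 0,"y": 0,"z": 0,"wx": 0,"wy": 0,"wz": 0,"fingers": 1}]}}

```text
time: 26.5
position: [0.4406, 0.074, 0.0859]
eef_rot: [0.0, 0.931, -0.365, -0.001]
wrist_force: [0.0, -0.3, -1.4]
grip_width: 0.0154
finger_force: 60.6
```

```bash
python3 st.py
```

```text
{'time': np.float64(26.5), 'position': array([0.4406, 0.074 , 0.0859]), 'eef_rot': array([ 5.000e-04,  9.309e-01, -3.652e-01, -1.200e-03]), 'qpos': array([0.009 , 0.0228, 2.1312, 0.    , 0.9901, 2.3275]), 'wrist_force': array([ 0.02  , -0.2553, -1.4045]), 'torque': array([ 0.0183, -0.0091,  0.0357]), 'grip_width': np.float64(0.0154)}
```

Tip is 4–5 mm below the mouth with no contact. Lowering fully.

Emit:
{"fn": "move_arm", "kwargs": {"series": [{"x": 0,"y": 0,"z": -0.008,"wx": 0,"wy": 0,"wz": 0,"fingers": 1},{"x": 0,"y": 0,"z": -0.008,"wx": 0,"wy": 0,"wz": 0,"fingers": 1},{"x": 0,"y": 0,"z": -0.006,"wx": 0,"wy": 0,"wz": 0,"fingers": 1},{"x": 0,"y": 0,"z": -0.004,"wx": 0,"wy": 0,"wz": 0,"fingers": 1},{"x": 0,"y": 0,"z": 0,"wx": 0,"wy": 0,"wz": 0,"fingers": 1}]}}

```text
time: 27.0
position: [0.4409, 0.074, 0.0601]
eef_rot: [0.0, 0.931, -0.365, -0.001]
wrist_force: [0.5, -0.7, -1.1]
grip_width: 0.0153
finger_force: 60.6
```

```bash
python3 st.py
```

```text
{'time': np.float64(27.0), 'position': array([0.4409, 0.074 , 0.0601]), 'eef_rot': array([ 4.000e-04,  9.309e-01, -3.652e-01, -9.000e-04]), 'qpos': array([ 0.009 ,  0.071 ,  2.1418, -0.    ,  0.9307,  2.3274]), 'wrist_force': array([ 0.4953, -0.7456, -1.1352]), 'torque': array([-0.0013,  0.0029,  0.0078]), 'grip_width': np.float64(0.0153)}
```

Emit:
{"fn": "move_arm", "kwargs": {"series": [{"x": 0,"y": 0,"z": -0.001,"wx": 0,"wy": 0,"wz": 0,"fingers": 1},{"x": 0,"y": 0,"z": -0.001,"wx": 0,"wy": 0,"wz": 0,"fingers": 1},{"x": 0,"y": 0,"z": 0,"wx": 0,"wy": 0,"wz": 0,"fingers": 1}]}}

```text
time: 27.3
position: [0.4419, 0.074, 0.0592]
eef_rot: [-0.0, 0.931, -0.365, 0.0]
wrist_force: [-0.1, 0.3, -1.0]
grip_width: 0.0152
finger_force: 60.6
```

Emit:
{"fn": "move_arm", "kwargs": {"series": [{"x": 0,"y": 0,"z": 0,"wx": 0,"wy": 0,"wz": 0,"fingers": 0.7},{"x": 0,"y": 0,"z": 0,"wx": 0,"wy": 0,"wz": 0,"fingers": 0.5},{"x": 0,"y": 0,"z": 0,"wx": 0,"wy": 0,"wz": 0,"fingers": 0.2},{"x": 0,"y": 0,"z": 0,"wx": 0,"wy": 0,"wz": 0,"fingers": 0},{"x": 0,"y": 0,"z": 0,"wx": 0,"wy": 0,"wz": 0,"fingers": 0}]}}

```text
time: 27.8
position: [0.4418, 0.074, 0.0592]
eef_rot: [-0.0, 0.931, -0.365, 0.0]
wrist_force: [-0.0, -0.8, 0.2]
grip_width: 0.0816
finger_force: 0.0
```

Emit:
{"fn": "move_arm", "kwargs": {"series": [{"x": 0,"y": 0,"z": 0.01,"wx": 0,"wy": 0,"wz": 0,"fingers": 0},{"x": 0,"y": 0,"z": 0.03,"wx": 0,"wy": 0,"wz": 0,"fingers": 0},{"x": 0,"y": 0,"z": 0.04,"wx": 0,"wy": 0,"wz": 0,"fingers": 0},{"x": 0,"y": 0,"z": 0.04,"wx": 0,"wy": 0,"wz": 0,"fingers": 0},{"x": 0,"y": 0,"z": 0.03,"wx": 0,"wy": 0,"wz": 0,"fingers": 0}]}}

```text
time: 28.3
position: [0.4426, 0.074, 0.2127]
eef_rot: [-0.001, 0.931, -0.365, 0.002]
wrist_force: [1.5, 0.2, 0.5]
grip_width: 0.0855
finger_force: 0.0
```

Run:
```python
from look import *
vision.get_image("wrist")
p=look(["wrist","scene","side"],["key_grip","key_tip","shaft_collar"] if 0 else ["key_grip","stand_hole","screw_head"],1,.3)
w=vision.get_image("wrist")
m=cv2.inRange(cv2.cvtColor(w["img"],cv2.COLOR_RGB2HSV),(5,190,120),(22,255,255))
n,l,st,c=cv2.connectedComponentsWithStats(m);i=1+st[1:,4].argmax();pts=np.argwhere(l==i)[:,::-1]
W=np.array([atz(w,u,.09)[:2] for u in pts]).astype(np.float32)*1000
print(cv2.minAreaRect(W),len(pts))
sc=vision.get_image("scene");m=cv2.inRange(cv2.cvtColor(sc["img"],cv2.COLOR_RGB2HSV),(5,190,100),(14,255,255))
n,l,st,c=cv2.connectedComponentsWithStats(m);i=1+st[1:,4].argmax();print(st[i],proj(sc,(.4416,.074,.09)),proj(sc,(.4416,.074,.062)))
for k in("scene","side"):
    x=sc if k=="scene" else vision.get_image("side")
    print(k,[(np.round(r["location"]),round(r["confidence"],2)) for r in vision.spot_in(x,"indicator_stand_arm")],[(np.round(r["location"]),round(r["confidence"],2)) for r in vision.spot_in(x,"shaft")])
    print(vision.landmark_of(x,"shaft_collar")[:2],proj(x,(.5911,-.0678,.05)))
```

```text
wrist key_grip [326. 229.] 0.72 [0.439  0.0731 0.076 ]
wrist stand_hole [324. 218.] 0.68 [0.4402 0.0745 0.034 ]
wrist screw_head [227.  55.] 0.95 [0.587  0.0347 0.0965]
scene key_grip [261. 230.] 0.93 [0.4488 0.0773 0.076 ]
scene key_grip [306. 224.] 0.37 [0.5615 0.0391 0.076 ]
scene screw_head [316. 215.] 0.87 [0.5875 0.0341 0.0965]
scene screw_head [424. 293.] 0.56 [ 0.6021 -0.3433  0.0965]
side key_grip [280. 234.] 0.79 [0.4369 0.059  0.076 ]
side stand_hole [282. 242.] 0.92 [0.4386 0.0858 0.034 ]
side stand_hole [284. 231.] 0.31 [0.444  0.1378 0.034 ]
side screw_head [342. 230.] 0.72 [0.5832 0.0351 0.0965]
side screw_head [384. 358.] 0.71 [ 0.6158 -0.352   0.0965]
{'time': np.float64(28.95), 'position': array([0.4413, 0.074 , 0.2083]), 'eef_rot': array([ 3.000e-04,  9.309e-01, -3.652e-01, -7.000e-04]), 'qpos': array([ 0.009 , -0.1523,  2.0376, -0.    ,  1.258 ,  2.3275]), 'wrist_force': array([-0.0774, -0.3552, -0.0307]), 'torque': array([-0.0597, -0.0269,  0.045 ]), 'grip_width': np.float64(0.0854)}
((443.7729187011719, 71.71503448486328), (15.140131950378418, 70.60253143310547), 47.59275436401367) 744
[247 226  27  12 175] [258.80067005 226.96253901] [259.57750932 236.09192345]
scene [(array([300., 153.]), 0.79), (array([321., 245.]), 0.65)] [(array([343., 251.]), 0.49)]
[{'location': [340.0, 249.2], 'confidence': 0.54}] [339.13587385 247.8442046 ]
side [(array([372., 157.]), 0.87), (array([283., 252.]), 0.66)] [(array([354., 274.]), 0.58)]
[{'location': [352.7, 272.3], 'confidence': 0.77}, {'location': [281.2, 256.5], 'confidence': 0.54}] [349.95362715 273.52920543]
```

Run:
```python
from h import *
w=vision.get_image("wrist")
w=dict(w,R=[[-.2894,.9572,.0002],[.9167,.2771,.2879],[.2755,.0835,-.9577]],t=[.0427,-.4903,.2155])
for g in(0,.002,.004): print(g,proj(w,(.5935,-.1218-g,.0485)))
im=cv2.cvtColor(cv2.imread("pics/k.png"),cv2.COLOR_BGR2GRAY)
for r in(272,275,278): print(r,im[r,50:76])
# now, after clamping, from scene: tail
sc=vision.get_image("scene");print([(g,proj(sc,(.5935,-.1218-g,.0485)).round(1)) for g in(0,.003)],[(r["location"],r["confidence"]) for r in vision.landmark_of(sc,"shaft_grip")[:1]],proj(sc,(.5925,-.0988,.0485)))
```

```text
0 [ 64.50762811 271.47999825]
0.002 [ 62.38865594 270.923072  ]
0.004 [ 60.26748621 270.36556816]
272 [ 87  87  88  86  84  86  85  81  81 104 154 227 193 116 189 228 108 179
 224 114 153 215 109 129 184 129]
275 [ 82  85  88  83  86  87  83  80  94 165 245 241 142 238 229 156 252 224
 134 207 217 130 197 203 118 199]
278 [ 84  84  86  84  85  86  85  77  83 134 210 231 147 251 209 177 255 153
 185 255  83 215 255 108 212 255]
[(0, array([353. , 258.8])), (0.003, array([353.8, 259.4]))] [([346.2, 252.6], 0.76)] [346.99161574 254.25690773]
```

Emit:
{"fn": "move_arm", "kwargs": {"series": [{"x": 0.023,"y": -0.025,"z": 0,"wx": 0,"wy": 0,"wz": 0,"fingers": 0},{"x": 0.023,"y": -0.025,"z": 0,"wx": 0,"wy": 0,"wz": 0,"fingers": 0},{"x": 0.023,"y": -0.025,"z": 0,"wx": 0,"wy": 0,"wz": 0,"fingers": 0},{"x": 0,"y": 0,"z": 0,"wx": 0,"wy": 0,"wz": 0,"fingers": 0},{"x": 0,"y": 0,"z": 0,"wx": 0,"wy": 0,"wz": 0,"fingers": 0}]}}

```text
time: 30.05
position: [0.5107, -0.0014, 0.2088]
eef_rot: [-0.0, 0.931, -0.366, -0.001]
wrist_force: [-0.3, 0.8, -0.5]
grip_width: 0.0853
finger_force: 0.0
```

Run:
```python
from h import *
w=vision.get_image("wrist");save(w,"n")
u=np.array([-.045,1,0])/np.hypot(1,.045); v=np.array([1,.045,0]); nb=np.array([.5911,-.0678,0])
g=cv2.cvtColor(w["img"],cv2.COLOR_RGB2GRAY)
s=np.arange(-62,14,1)
for lat,z in((0,.0555),(.009,.0555),(-.009,.0555)):
    P=np.array([proj(w,nb+u*d/1000+v*lat+[0,0,z]) for d in s],np.float32)
    c=cv2.remap(w["img"],P[:,0][None],P[:,1][None],cv2.INTER_LINEAR)[0]
    print(lat,P[0],P[-1]); print([(int(d),*map(int,x)) for d,x in zip(s,c)][::1])
```

```text
0 [366.27332  36.33442] [300.6519  108.78505]
[(-62, 47, 84, 64), (-61, 48, 85, 66), (-60, 50, 85, 67), (-59, 48, 84, 64), (-58, 47, 83, 65), (-57, 46, 82, 63), (-56, 48, 83, 64), (-55, 47, 81, 62), (-54, 116, 122, 118), (-53, 170, 169, 165), (-52, 252, 252, 251), (-51, 146, 147, 144), (-50, 207, 208, 205), (-49, 229, 229, 224), (-48, 159, 162, 157), (-47, 239, 239, 236), (-46, 175, 175, 171), (-45, 159, 161, 157), (-44, 245, 244, 242), (-43, 126, 126, 125), (-42, 209, 209, 205), (-41, 206, 204, 199), (-40, 130, 131, 127), (-39, 239, 239, 235), (-38, 159, 161, 157), (-37, 192, 193, 189), (-36, 226, 225, 221), (-35, 144, 147, 144), (-34, 242, 241, 237), (-33, 195, 194, 187), (-32, 163, 164, 159), (-31, 241, 240, 236), (-30, 153, 155, 151), (-29, 201, 202, 197), (-28, 230, 229, 227), (-27, 136, 140, 136), (-26, 239, 237, 232), (-25, 213, 211, 203), (-24, 155, 157, 152), (-23, 251, 250, 249), (-22, 146, 149, 145), (-21, 223, 223, 219), (-20, 203, 202, 198), (-19, 156, 159, 156), (-18, 251, 251, 249), (-17, 147, 148, 147), (-16, 199, 199, 192), (-15, 220, 219, 213), (-14, 111, 112, 108),
[... 2970 characters left out ...]
, 61), (-20, 58, 80, 66), (-19, 139, 134, 130), (-18, 172, 167, 162), (-17, 159, 155, 149), (-16, 171, 165, 160), (-15, 173, 169, 163), (-14, 175, 169, 165), (-13, 162, 158, 154), (-12, 162, 157, 153), (-11, 166, 161, 156), (-10, 171, 166, 160), (-9, 174, 168, 164), (-8, 106, 103, 101), (-7, 82, 83, 83), (-6, 81, 82, 81), (-5, 78, 80, 79), (-4, 77, 78, 78), (-3, 71, 72, 71), (-2, 64, 67, 62), (-1, 235, 234, 228), (0, 255, 255, 255), (1, 254, 253, 251), (2, 253, 252, 250), (3, 253, 253, 251), (4, 254, 253, 252), (5, 254, 254, 253), (6, 254, 254, 252), (7, 254, 253, 252), (8, 254, 253, 252), (9, 253, 253, 251), (10, 253, 253, 251), (11, 253, 252, 251), (12, 253, 252, 251), (13, 254, 253, 252)]
```

The tail is at -54 mm. The dark collar spans -8 to about -1 mm and runs straight into the block's top edge with no gap. The shaft is home and the key is upright, so I'm handing in.

```bash
python3 -c "
from bench import env
print(env.finish_job())"
```

```text
the job is handed in; nothing more can be done
None
```

The job is handed in: the shaft is home against the near block, the lock screw is clamped at about 0.17 N m (firm is past 0.12), the key is upright in its stand, and the indicator was kept clear. No result came back from the hand-in.

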